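# Register the door fobs at the doorbell receiver

### The job

Register this flat's door fobs: take the red glasses case off the receiver's reader plate and lay it lengthwise on its felt mat, lay every black door fob flat on the reader plate, and then, with all of them on it, press the receiver's pedal fully down to its stop for a good second and let it come back up. Afterwards put the fobs away in the holder, one per bay, slid in lengthwise under the sprung arm so that the front end sticks well past the arm's pressing edge. Leave the other things on the shelf alone.

Things in the scene. Friction and masses are not known exactly. Their poses are not given: they have to be found in the camera images.
- fob0_mid (a point): Flat black plastic door fob, a plain bar 64 (its x) x 22 (its y) x 10 mm (its z) thick, 30 g, the same at both ends and on both faces; lies flat on the shelf at the start. The point is its centre, 5 mm above its underside. Three or all four fobs are there; an absent one reads None.
- fob1_mid (a point): Flat black plastic door fob, a plain bar 64 (its x) x 22 (its y) x 10 mm (its z) thick, 30 g, the same at both ends and on both faces; lies flat on the shelf at the start. The point is its centre, 5 mm above its underside. Three or all four fobs are there; an absent one reads None.
- fob2_mid (a point): Flat black plastic door fob, a plain bar 64 (its x) x 22 (its y) x 10 mm (its z) thick, 30 g, the same at both ends and on both faces; lies flat on the shelf at the start. The point is its centre, 5 mm above its underside. Three or all four fobs are there; an absent one reads None.
- fob3_mid (a point): Flat black plastic door fob, a plain bar 64 (its x) x 22 (its y) x 10 mm (its z) thick, 30 g, the same at both ends and on both faces; lies flat on the shelf at the start. The point is its centre, 5 mm above its underside. Three or all four fobs are there; an absent one reads None.
- case_mid (a point): Red hard glasses case, a closed box 140 (its x) x 46 (its y) x 32 mm high, 90 g; the point is its centre, 16 mm above its underside. At the start it lies on the receiver's reader plate, lengthwise along the plate's y.
- mat: Grey felt mat fixed on the shelf, between the receiver and the fob holder, 170 (its x) x 76 (its y) x 2 mm: the glasses case's place, lying lengthwise along the mat's x. Origin at the centre of its underside, on the shelf.
- plate (a point): Centre of the top face of the dark grey reader plate on the doorbell receiver, 14 mm above the shelf. Flat and rimless, 80 mm (its x) x 190 mm (its y); x points away from the robot, towards the pedal, whose free edge is 50 mm from here.
- receiver: White plastic doorbell receiver fixed on the shelf, 200 mm wide (y), base 12 mm high; reader plate in front, pedal behind it, and a 34 mm high housing block along its back, from 75 to 105 mm behind the origin. Origin at shelf level, 33 mm behind the plate's centre. Receiver and holder may change sides.
- pedal (a joint): The receiver's grey ribbed pedal: a flap 52 mm long, 90 mm wide, hinged at its back edge (101 mm behind the plate's centre, 22 mm above the shelf); its free edge, towards the robot, stands 15 mm higher. Reads 0 up at rest, 0.28 rad fully down at its stop. Sprung, it comes back up by itself; at pedal_press about 2 N starts it and 6 N holds it at the stop.
- pedal_press (a point): Place to press on the pedal's top face, 40 mm from its hinge, mid-width; moves with the pedal: 36 mm above the shelf at rest, and 12 mm lower and about 2 mm nearer the robot when fully pressed.
- bay0 (a point): Bay 0 of the fob holder: the point on the holder's wooden floor straight under the pressing edge of this bay's sprung arm. x points into the bay, away from the robot; y across. A tucked fob lies along x with its centre about 12 mm before this point, so its front end is 20 mm past the edge. A wooden stop wall, 12 mm above the floor, stands 33 mm further in.
- bay1 (a point): Bay 1, as bay0, 50 mm from it along +y. Each bay has its own steel arm, 14 mm wide, hinged 40 mm beyond the bay point and 10 mm above the floor. At rest the pressing edge is 4 mm above the floor; from there a lip slopes up towards the robot, to 16 mm above the floor 30 mm before the edge; beyond the edge the arm arches up.
- bay2 (a point): Bay 2, as bay0, 100 mm from it along +y. A fob slid flat along the floor in +x pushes under the lip and lifts the arm by itself; the arm presses with about 1.5 to 2 N.
- bay3 (a point): Bay 3, as bay0, 150 mm from it along +y. No walls between bays.
- holder: Wooden fob holder fixed on the shelf, with four bays side by side along its y (bay0 at -75 mm to bay3 at +75 mm) and sprung arms hinged at the back. Floor 10 mm above the shelf, 210 mm wide (y), from 75 mm in front of the origin to 65 mm behind it (x points away from the robot). Origin at shelf level. The bay points are 10 mm behind the origin.
- snail: White ceramic snail figurine, 62 x 26 mm, 44 mm high; origin at the centre of its underside. Not part of the job.
- peg: Wooden clothes peg lying flat, 70 x 21 x 6 mm (its spring about 12 mm high); origin at the centre of its underside. Not part of the job.
- keyring: Steel key ring with two brass keys, lying flat; ring 36 mm across, origin at the ring's centre, keys reach 70 mm along its x. Not part of the job.
- mug: White mug, 80 mm across and 90 mm high, at the back; origin at the centre of its underside. Not part of the job.
- torch: Aluminium pocket torch, a lying cylinder 28 mm thick, 110 mm long, at the side. Not part of the job.
- tape: Roll of clear sticky tape lying flat, 56 mm across, 19 mm high, at the side. Not part of the job.
Things that resemble listed ones, but are neither listed nor needed, are in the scene too. What is shaped like the part that bears fob2_mid but green is not meant.

How it is judged:
By the outcome, as a careful person would: the job done as asked, in the order asked, and still so for the second after the job is handed in, with the robot touching nothing.
Of fob0, fob1, fob2, fob3 only 3 to 4 are there at a start; the rules pass over those that are not, and their reading is None.
At some moment in a run one of fob0, fob1, fob2, fob3 may be knocked a few centimetres aside while the robot is not near it.
Once in a run the grip may slacken for a moment while it holds something.
It also fails if it takes over 210 s, if anything falls off the work surface, if the arm or the gripper's body presses on something with over 40 N, if the wrist force passes 120 N, or if a joint passes its speed limit or range.

### The arm

A 6-joint arm with a two-finger parallel gripper is mounted at the origin on the work surface. World frame = base frame: x ahead of the robot, y to its left, z up, the work surface at z = 0. Lengths are in m, angles in degrees, forces in N, time in s.
With the tool pointing down it reaches from about 0.4 to 0.825 m from the base axis. Payload 7 kg.
Tool frame: the origin (TCP) lies at the very end of the fingers, on their centre line; the grasp point (between the pads) lies 19 mm behind it (ctrl.grip_point_offset is the distance from the TCP to the grasp point, in m); x points along the fingers, z is the direction in which the jaws open and shut, and the axes are right-handed (so a half turn about x gives the same grasp; the last joint's range is limited). The gripper opens to 88 mm and grips with 3 to 60 N. Pads are 19 mm wide; open, the fingers measure 130 mm over their backs; the gripper's body (78 mm by 193 mm) begins 47 mm behind the grasp point.
Start: joints at [-58.035, 20.546, 0.682, 0, -70.136, -16.507], TCP at [0.18, -0.651, 0.227] pointing down, gripper open.
Joint ranges: [-176.03, 176.03], [-82.01, 121.73], [-58.28, 71.71], [-173.87, 95.51], [-174.79, -0.11], [-173.66, 173.66]. Speed limits (degrees/s): [136.94, 136.94, 172.46, 180, 180, 180].

### API

Orientations are given as [roll, pitch, yaw] about the fixed x, y, z axes, in that order (R = Rz(yaw) Ry(pitch) Rx(roll)).
In Python, from plant import get_obs, snapshot, calibration, close_job, ctrl gives the robot as it stands.
- The arm moves only by the tool move_arm, never from a script. Its argument "commands" is a list that holds one entry, the list of rows, each a list of 4 numbers: the shift along the tool's x, y, z in cm, then the turn about the tool's x in rad. In form: [[[dx, dy, dz, spin], ...]]. A call has 1 to 8 rows; each row shifts and turns the commanded pose from where the row before left it, along the tool's axes as they then stand; what a row does not reach is not made up. A row lasts 1/10 s, in which the tool goes at most 50 mm and 8.59 degrees, less where a joint would pass 70% of its speed; a pose out of reach is approached as far as the arm can. A call with a gripper value outside its range is refused whole. "jaw" is the finger opening in cm, from 0 to 8.76, set as the call begins (left out, the last holds). The fingers move at their own pace and stop on an object; the grip force is fixed at half the most. Time passes only in rows, so rows that do not move let the fingers close. It gives the time, the measured TCP pose, the force and the opening at its end, in the units of the state.
- get_obs(): the state, without advancing time (a new reading comes with each control period).
- snapshot(name): name is "scene" or "side" or "wrist"; returns (picture, depth): 420x560x3 uint8, red, green, blue; 420x560 float32, m along the optical axis (not along the pixel's ray), 0 where there is no reading.
- calibration(name): a dict with "mtx" (3x3 intrinsics, pixels), "T" (4x4, takes a point from camera to world coordinates); the wrist camera has in their place "tool_from_camera" (4x4, takes a point from camera to tool coordinates, whose origin is the TCP and whose axes are the tool frame's). Camera axes: x right, y up, looking along -z (the intrinsics and any distortion apply to the point x, -y, -z); pixel columns grow to the right and rows downward; lengths in m; the calibration is good to about 2 mm. A picture is of the moment at which its call begins: read the wrist's pose just before it. calibration takes no time and is no camera call.
- close_job(): hands the job in, once; it reports no verdict.
The state is a dict: "clock": time; "joint_pos": joint angles; "qvel": joint speeds; "tau": joint torques, N m; "tool_pos": TCP position; "orientation": TCP orientation; "force": force on the tool from outside, world axes, zero at the start; "moment": the same for the moment, N m; "opening": finger opening in m.
Only numpy, scipy, OpenCV 4.12 (cv2) and the standard library are available. Lean on these libraries where they do the work, as an engineer would, in place of code of your own. Each camera call takes 0.05 s, during which the arm holds its last target. There are 200 camera calls.

## Working session

There is one attempt and no reset: what is moved stays moved. The work goes in short steps, Python scripts to look and compute and a tool call to move; the robot and the scene stay as the last step left them, time stands still between calls to the robot, and variables do not carry over. Pictures are saved under pics/ and viewed, about 12 in all and at most 16, crops included, and the job is handed in when it is done.

Besides the shell and the picture viewer there is one more tool, called after "Call:" as name([rows], argument=value, ...), one row to a line, values as JSON. move_arm: Moves the arm, as the interface text tells. Its arguments: {"type":"object","properties":{"commands":{"type":"array"},"jaw":{"type":"number"}},"required":["commands"]}

```bash
ls; mkdir -p pics
cat > h.py <<'E'
import numpy as np, cv2
from plant import get_obs, snapshot, calibration, close_job, ctrl
from scipy.spatial.transform import Rotation as R
def cam(name):
    o=get_obs(); p,d=snapshot(name); c=calibration(name)
    if name=="wrist":
        T=np.eye(4);T[:3,:3]=R.from_euler('xyz',o['orientation'],degrees=True).as_matrix();T[:3,3]=o['tool_pos']
        T=T@np.array(c['tool_from_camera'])
    else: T=np.array(c['T'])
    return p,d,np.array(c['mtx']),T
def cloud(d,K,T):
    v,u=np.mgrid[:d.shape[0],:d.shape[1]]
    P=np.stack([(u-K[0,2])/K[0,0]*d,-(v-K[1,2])/K[1,1]*d,-d],-1)
    return P@T[:3,:3].T+T[:3,3]
def save(n,p,s=1.0):
    cv2.imwrite('pics/'+n+'.png',cv2.resize(p[:,:,::-1],None,fx=s,fy=s,interpolation=cv2.INTER_CUBIC))
E
python3 - <<'E'
from h import *
print(get_obs()); print(ctrl.grip_point_offset, calibration('scene').keys())
for n in('scene','side'):
    p,d,K,T=cam(n); save(n+'0',p,1.4); np.savez('pics/'+n+'0.npz',p=p,d=d,K=K,T=T); print(n,K,T)
E
```

```text
pics
{'clock': 0.0, 'joint_pos': array([-5.80335057e+01,  2.05891057e+01,  6.33503194e-01, -2.12302971e-02,
       -7.01349126e+01, -1.65048615e+01]), 'qvel': array([-0.01781816,  0.01360248, -0.05331165, -0.0582715 ,  0.08004374,
       -0.09750188]), 'tau': array([-2.72672478e-04, -5.82712984e+01,  2.93045300e+01,  6.99709922e+00,
        6.59348574e-03, -1.61590774e-04]), 'tool_pos': array([ 0.17977667, -0.65010971,  0.22564343]), 'orientation': array([  4.07210653,  89.90730993, 109.52650935]), 'force': array([0.76536234, 0.52682589, 0.50630112]), 'moment': array([-0.04790124,  0.0544552 ,  0.01464694]), 'opening': 0.08792194300030091}
0.0188 dict_keys(['mtx', 'T'])
scene [[412.22624416   0.         281.16144412]
 [  0.         412.22624416 208.61768188]
 [  0.           0.           1.        ]] [[-0.7827384  -0.5340924   0.31947755  0.83706499]
 [ 0.62233118 -0.66763037  0.40862403  0.42835583]
 [-0.00495008  0.51866656  0.85496228  0.91943112]
 [ 0.          0.          0.          1.        ]]
side [[431.5015304    0.         287.86104417]
 [  0.         431.5015304  208.18841075]
 [  0.           0.           1.        ]] [[-7.87366030e-01  3.69526143e-01 -4.93462424e-01 -1.51696730e-04]
 [-6.16273211e-01 -4.50771284e-01  6.45765111e-01  6.78640499e-01]
 [ 1.61884001e-02  8.12561185e-01  5.82651059e-01  6.60372023e-01]
 [ 0.00000000e+00  0.00000000e+00  0.00000000e+00  1.00000000e+00]]
```

View pics/scene0.png

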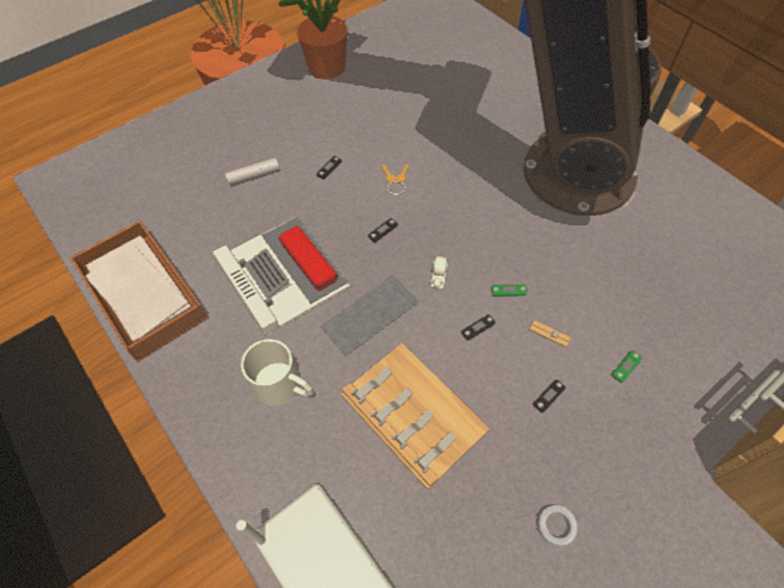

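View pics/side0.png

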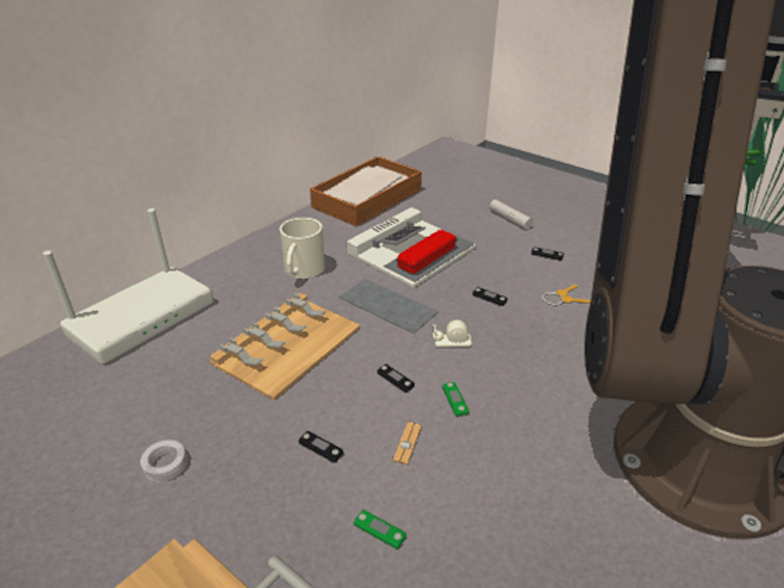

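Scene view (scaled px): four black fobs at (329,167), (383,230), (478,327), (549,396). Lookalikes are the green bars at (509,290) and (627,366), plus the wooden peg (549,333). The red case is on the plate at (308,257), the mat at (369,315) and the holder at (415,415).

```bash
cat >> h.py <<'E'
def blobs(p,W,mask,zr,amin=40):
    """connected blobs -> (area, px centre, world rect centre, size mm, long-axis yaw, z median)"""
    m=(mask&(W[...,2]>zr[0])&(W[...,2]<zr[1])).astype(np.uint8)
    m=cv2.morphologyEx(m,cv2.MORPH_CLOSE,np.ones((7,7)))
    n,l,s,c=cv2.connectedComponentsWithStats(m); out=[]
    for i in range(1,n):
        if s[i,4]<amin: continue
        q=W[l==i]; q=q[(q[:,2]>zr[0])&(q[:,2]<zr[1])]; z=np.median(q[:,2])
        (cx,cy),(a,b),t=cv2.minAreaRect((q[:,:2]*1000).astype(np.float32))
        if a<b: a,b,t=b,a,t+90
        out.append((int(s[i,4]),c[i].round(0),np.round([cx,cy],1),np.round([a,b],1),round((t+90)%180-90,1),round(z*1000,1)))
    return out
def masks(p):
    h=cv2.cvtColor(p,cv2.COLOR_RGB2HSV).astype(int); H,S,V=h[...,0],h[...,1],h[...,2]
    return dict(black=(V<60),red=(S>180)&((H<8)|(H>172))&(V>90),green=(H>50)&(H<75)&(S>150)&(V>60))
E
python3 - <<'E'
from h import *
for n in('scene','side'):
    f=np.load(f'pics/{n}0.npz'); p,d,K,T=[f[k] for k in('p','d','K','T')]; W=cloud(d,K,T); W[d==0]=9
    for k,m in masks(p).items():
        for b in blobs(p,W,m,(-.01,.06)):
            if 0.1<b[2][0]/1000<1.1 and b[3][0]<160: print(n,k,*b)
    if n=='scene':
        h=cv2.cvtColor(p,cv2.COLOR_RGB2HSV)
        for q in [(369,315),(322,245),(420,400),(440,410),(270,275),(300,300),(240,290),(250,290),(330,300),(500,450),(375,385)]:
            u,v=int(q[0]/1.4),int(q[1]/1.4); print(q,h[v,u],W[v,u].round(4))
E
```

```text
scene black 74 [235. 120.] [ 411.4 -336.5] [58.2 21. ] 14.5 9.2
scene black 82 [273. 165.] [ 425.8 -132.3] [57.6 19.5] 2.1 9.6
scene black 113 [340. 235.] [426.3 144. ] [56.5 18.8] -6.6 9.8
scene black 146 [391. 284.] [421.8 311. ] [58.2 19.1] 7.1 10.4
scene red 741 [220. 183.] [ 585.3 -155.1] [138.7  42.6] 87.4 45.2
scene green 63 [363. 208.] [331.  123.1] [55.  18.1] -30.5 9.1
scene green 42 [452. 257.] [263.9 355.4] [28.1 16.4] 7.8 10.8
scene green 61 [444. 266.] [295.  359.2] [24.  17.9] 12.6 10.3
(369, 315) [ 21  14 126] [ 0.5606 -0.0009  0.0018]
(322, 245) [ 12  38 149] [ 0.5349 -0.1856 -0.0033]
(420, 400) [ 17 130 225] [0.5922 0.1833 0.0106]
(440, 410) [ 18 124 226] [0.5779 0.2163 0.0106]
(270, 275) [ 11  29 139] [ 0.6609 -0.1679  0.0329]
(300, 300) [ 26  32 224] [ 0.6418 -0.1008  0.0106]
(240, 290) [ 24  39 218] [ 0.7198 -0.1743  0.0308]
(250, 290) [ 24  30 118] [ 0.7064 -0.1613  0.0337]
(330, 300) [  5  34 136] [ 0.5967 -0.0736 -0.001 ]
(500, 450) [ 12  38 149] [5.441e-01 3.250e-01 3.000e-04]
(375, 385) [ 23  38 142] [0.6411 0.1224 0.0294]
side black 85 [390. 181.] [ 407.4 -336.3] [61.2 21.7] 18.3 9.1
side black 114 [350. 212.] [ 421.1 -133.3] [61.1 24.2] -0.1 9.2
side black 225 [283. 270.] [423.4 139.2] [68.4 30.8] -4.3 10.0
side black 323 [229. 319.] [417.4 308.4] [62.9 29. ] 6.6 9.9
side red 677 [304. 179.] [ 580.5 -155.3] [141.8  46.3] 87.5 44.1
side green 222 [325. 285.] [323.9 120.8] [63.8 24.5] -39.0 9.9
side green 442 [272. 378.] [273.8 356.7] [61.3 22.2] 8.5 9.9
```

```bash
cat >> h.py <<'E'
def pose():
    o=get_obs(); M=R.from_euler('xyz',o['orientation'],degrees=True).as_matrix(); return np.array(o['tool_pos']),M,o
def to(x,y,z,jawyaw):
    """mm target; prints total tool-axis shift (cm) if spin is done first, else unspun"""
    p,M,o=pose(); jy=np.degrees(np.arctan2(M[1,2],M[0,2]))
    dy=(jawyaw-jy+90)%180-90   # world yaw change; tool x down => spin=-dy
    D=np.array([x,y,z])/1000-p
    M2=M@R.from_rotvec([np.radians(-dy),0,0]).as_matrix()
    print(f'to {x,y,z,jawyaw}: jawyaw now {jy:.1f} spin {np.radians(-dy):.3f}; shift after spin', (M2.T@D*100).round(2),' before', (M.T@D*100).round(2))
E
python3 - <<'E'
from h import *
for n in('scene','side'):
    f=np.load(f'pics/{n}0.npz'); p,d,K,T=[f[k] for k in('p','d','K','T')]; W=cloud(d,K,T); W[d==0]=9
    h=cv2.cvtColor(p,cv2.COLOR_RGB2HSV).astype(int); H,S,V=h[...,0],h[...,1],h[...,2]
    X,Y=W[...,0],W[...,1]
    area=(X>.45)&(X<.85)&(Y>-.4)&(Y<.4)
    hold=area&(S>90)&(H>8)&(H<30)&(Y>0.05)
    wht=area&(S<60)&(V>180)&(Y<0)
    plate=area&(S<36)&(V<110)&(Y<-.02); mat=area&(S<25)&(V>60)&(V<145)&(Y>-.06)&(Y<.1)
    for k,m,z in(('hold',hold,(.004,.016)),('recv',wht,(.005,.02)),('housing',wht,(.026,.042)),('plate',plate,(.006,.022)),('mat',mat,(-.006,.009)),('snail',(S<60)&(V>150)&(X<.5)&(X>.3)&(abs(Y)<.15),(.004,.05)),('mug',(X>.5)&(X<1)&(Y<.2)&(Y>-.1),(.06,.12))):
        for b in blobs(p,W,m,z,150): print(n,k,*b)
p,M,o=pose(); print(M.round(3)); to(583,-155,150,0)
E
```

```text
scene hold 4779 [298. 294.] [612.3 190.3] [211.6 140.4] -86.1 10.0
scene recv 1032 [198. 203.] [ 619.7 -175.2] [201.7 146.5] 86.6 11.6
scene recv 206 [193. 266.] [756.1 -14. ] [58.1 28.7] -9.5 6.0
scene housing 1118 [110. 198.] [ 827.7 -299.2] [198.6  44.1] 89.8 37.7
scene housing 782 [174. 204.] [ 702.1 -179.8] [198.   42.6] 85.9 33.6
scene mat 1716 [263. 225.] [556.   -3.5] [170.7  79.4] 1.0 1.9
scene snail 211 [314. 194.] [409.1  17.8] [53.6 25.6] 40.0 29.0
scene mug 676 [194. 262.] [763.1  18.3] [106.5  78.7] 86.1 79.2
side hold 3402 [205. 249.] [608.5 190.6] [212.9 137.4] -86.5 10.0
side recv 324 [273. 185.] [ 621.9 -107.6] [148.   68.8] -5.2 11.9
side housing 287 [267. 134.] [ 831.6 -299.7] [194.9  39.5] -88.4 38.9
side housing 319 [273. 162.] [ 707.6 -180.2] [197.6  32.5] 87.8 34.1
side plate 287 [307. 187.] [ 583.5 -172.8] [185.5  77.2] 85.4 14.1
side mat 4457 [255. 215.] [651.   18.9] [402.2 164.2] 0.2 0.5
side snail 385 [323. 239.] [418.3   5.1] [73.5 64.3] -33.4 23.2
side mug 684 [214. 168.] [752.3  13.4] [106.9  78.8] -33.2 76.8
[[-0.001 -0.964 -0.266]
 [ 0.001 -0.266  0.964]
 [-1.     0.     0.002]]
to (583, -155, 150, 0): jawyaw now 105.5 spin -1.301; shift after spin [  7.62 -49.5  -40.33]  before [  7.62 -52.06  36.97]
```

Call:
move_arm([
  [[0,-3.25,2.3,0],[0,-3.25,2.3,0],[0,-3.25,2.3,0],[0,-3.25,2.3,0],[0,-3.25,2.3,0],[0,-3.25,2.3,0],[0,-3.25,2.3,0],[0,-3.25,2.3,0]],
])

```text
clock: 0.9
tool_pos: [0.3821, -0.4024, 0.2264]
orientation: [28.2, 90.0, 133.7]
force: [0.3, 0.2, -0.8]
opening: 0.0874
```

Call:
move_arm([
  [[0,-3.25,2.3,0],[0,-3.25,2.3,0],[0,-3.25,2.3,0],[0,-3.25,2.3,0],[0,-3.25,2.3,0],[0,-3.25,2.3,0],[0,-3.25,2.3,0],[0,-3.25,2.3,0]],
])

```text
clock: 1.7
tool_pos: [0.5836, -0.1558, 0.2263]
orientation: [63.8, 90.0, 169.2]
force: [1.2, -0.0, -0.8]
opening: 0.0875
```

Call:
move_arm([
  [[0,0,0,-0.14],[0,0,0,-0.14],[0,0,0,-0.14],[0,0,0,-0.14],[0,0,0,-0.14],[0,0,0,-0.14],[0,0,0,-0.14],[0,0,0,-0.14]],
])

```text
clock: 2.5
tool_pos: [0.5827, -0.1572, 0.2261]
orientation: [-0.1, 89.9, 169.9]
force: [0.6, 1.0, 0.1]
opening: 0.0876
```

Call:
move_arm([
  [[0,0,0,-0.11],[0,0,0,-0.11],[0,0,0,0],[0,0,0,0]],
], jaw=6.0)

```text
clock: 2.9
tool_pos: [0.5828, -0.1573, 0.2263]
orientation: [-10.4, 90.0, 171.6]
force: [0.5, -0.5, -0.4]
opening: 0.0628
```

```bash
cat >> h.py <<'E'
def wlook(tag,zr=(.004,.06),cols=('black','red','green'),show=True):
    p,d,K,T=cam('wrist'); W=cloud(d,K,T); W[d==0]=9
    np.savez(f'pics/{tag}.npz',p=p,d=d,K=K,T=T)
    if show: save(tag,p,1.4)
    M=masks(p)
    for k in cols:
        for b in blobs(p,W,M[k],zr,150): print(tag,k,*b)
    return p,W
E
python3 - <<'E'
from h import *
p,M,o=pose(); print(p,o['orientation'],o['joint_pos'].round(1),o['opening'])
wlook('w1'); to(583,-155,60,-2.5)
E
```

```text
[ 0.58282797 -0.15725586  0.22630535] [-10.40960589  89.96987537 171.63816516] [  3.4  13.9  -8.7  -0.  -67.4  -1.4] 0.06279446022277277
w1 black 623 [455.   9.] [ 408.1 -332.4] [63.4 19.2] 1.7 8.5
w1 black 777 [416. 203.] [ 421.7 -137.5] [62.5 21. ] 4.6 8.5
w1 red 5544 [278. 180.] [ 581.  -160.6] [135.1  44. ] 87.8 44.5
to (583, -155, 60, -2.5): jawyaw now -177.9 spin 0.080; shift after spin [16.63 -0.23 -0.02]  before [16.63 -0.22 -0.03]
```

View pics/w1.png

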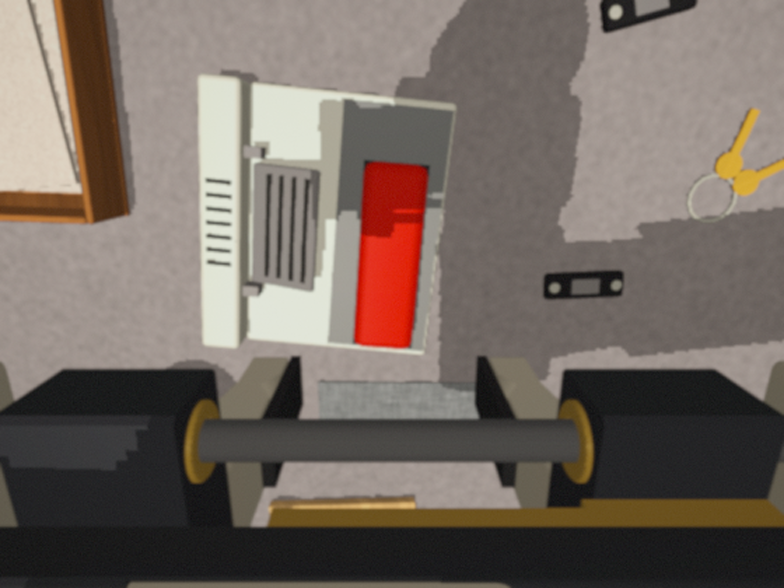

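Run:
```python
from h import *
f=np.load('pics/w1.npz'); p,d,K,T=[f[k] for k in('p','d','K','T')]; W=cloud(d,K,T); W[d==0]=9
X,Y,Z=W[...,0],W[...,1],W[...,2]
print('shelf z',np.median(Z[(X<.5)&(X>.44)&(abs(Y+.2)<.1)]))
h=cv2.cvtColor(p,cv2.COLOR_RGB2HSV).astype(int);H,S,V=h[...,0],h[...,1],h[...,2]
ok=(np.mgrid[:420,:560][0]<252)
hs=dict(recv=ok&(X>.5)&(X<.78)&(Y<-.04)&(Y>-.32),case=ok&(H<8)&(S>150)|ok&(H>172)&(S>150),wht=ok&(S<60)&(V>120)&(X<.8))
for b in blobs(p,W,hs['recv'],(.007,.06),500): print('recv',*b)
for b in blobs(p,W,hs['case'],(.035,.06),300): print('case',*b)
for b in blobs(p,W,hs['wht'],(.026,.045),500): print('housing',*b)
pl=hs['recv']&(Z>.011)&(Z<.018)&(X<.63)
for y in(-.25,-.2,-.12,-.09): 
    m=(abs(Y-y)<.006)&(Z>.008)&(X<.72)&(X>.5)
    print(y,'xmin',np.percentile(X[m],1),'pedal x z', [(x,np.median(Z[m&(abs(X-x)<.004)]).round(4)) for x in(.62,.63,.635,.64,.66,.68)])
```

```text
shelf z -0.001101485061017482
recv 31683 [228. 153.] [ 631.5 -176.9] [199.5 180.2] 86.5 24.6
case 5636 [278. 180.] [ 581.1 -160.5] [136.   44.8] 87.7 44.4
housing 9648 [176. 153.] [ 677.7 -180. ] [199.1  87.4] 86.6 32.6
-0.25 xmin 0.5395712207123137 pedal x z [(0.62, np.float64(0.0112)), (0.63, np.float64(0.0109)), (0.635, np.float64(0.0108)), (0.64, np.float64(0.0109)), (0.66, np.float64(0.0108)), (0.68, np.float64(0.0108))]
-0.2 xmin 0.5026495263258596 pedal x z [(0.62, np.float64(0.3054)), (0.63, np.float64(0.3048)), (0.635, np.float64(0.3026)), (0.64, np.float64(0.3002)), (0.66, np.float64(0.031)), (0.68, np.float64(0.0247))]
-0.12 xmin 0.5474218331861671 pedal x z [(0.62, np.float64(0.0128)), (0.63, np.float64(0.011)), (0.635, np.float64(0.0107)), (0.64, np.float64(0.0108)), (0.66, np.float64(0.0107)), (0.68, np.float64(0.011))]
-0.09 xmin 0.5489246033609133 pedal x z [(0.62, np.float64(0.0127)), (0.63, np.float64(0.0114)), (0.635, np.float64(0.0108)), (0.64, np.float64(0.0109)), (0.66, np.float64(0.0109)), (0.68, np.float64(0.0107))]
```

Call:
move_arm([
  [[2,0,0,0.08],[2.5,0,0,0],[2.5,0,0,0],[2.5,0,0,0],[2.5,0,0,0],[2,0,0,0],[1,0,0,0],[0,0,0,0]],
], jaw=5.5)

```text
clock: 3.75
tool_pos: [0.5821, -0.1573, 0.0752]
orientation: [3.4, 89.8, -179.1]
force: [-0.6, -0.0, 0.1]
opening: 0.055
```

Run:
```python
from h import *
to(583,-157,22,-2.4); print(get_obs()['opening'])
wlook('w2')
```

```text
to (583, -157, 22, -2.4): jawyaw now 177.6 spin -0.000; shift after spin [ 5.32 -0.03 -0.1 ]  before [ 5.32 -0.03 -0.1 ]
0.05500361095847339
w2 black 364 [128. 206.] [ 672.  -180.2] [73.3  3.1] 86.5 28.7
w2 black 377 [142. 206.] [ 662.5 -180.3] [71.8  3.2] 86.3 31.6
w2 black 540 [156. 206.] [ 653.3 -180.5] [70.4  4.2] 86.6 34.2
w2 black 578 [171. 209.] [ 643.8 -177.6] [75.2  4.2] 86.4 36.9
w2 black 1921 [500. 242.] [ 421.3 -137.4] [63.7 22.2] 5.7 8.5
w2 red 13056 [276. 209.] [ 580.9 -174.5] [107.8  44.8] 87.8 44.4
w2 red 529 [276. 335.] [584.7 -95.9] [43.1 10.3] 0.5 44.2
```

View pics/w2.png

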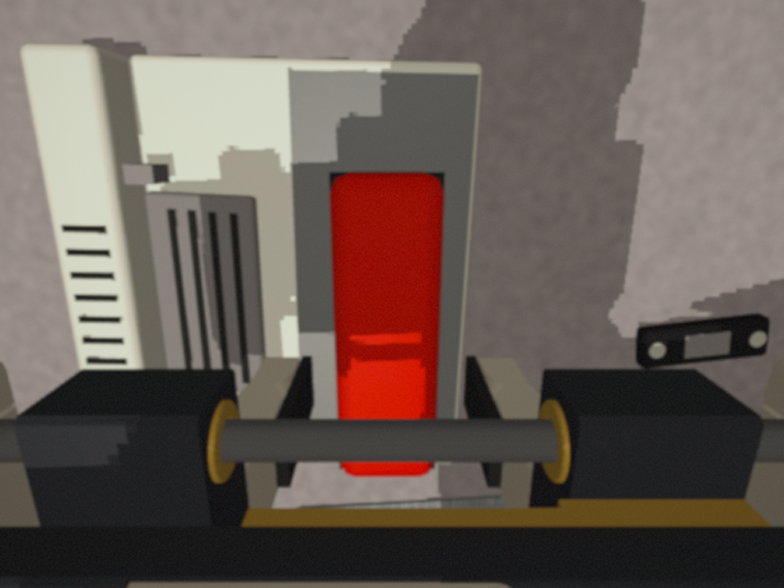

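Call:
move_arm([
  [[1.8,0,0,0],[1.8,0,0,0],[1.2,0,0,0],[0.5,0,0,0],[0,0,0,0],[0,0,0,0]],
])

```text
clock: 4.4
tool_pos: [0.5836, -0.1573, 0.0244]
orientation: [174.3, 89.9, -8.0]
force: [0.2, -0.1, 0.1]
opening: 0.0554
```

Call:
move_arm([
  [[0,0,0,0],[0,0,0,0],[0,0,0,0],[0,0,0,0],[0,0,0,0],[0,0,0,0]],
], jaw=3.5)

```text
clock: 5.0
tool_pos: [0.5834, -0.1573, 0.0243]
orientation: [175.7, 89.9, -6.7]
force: [-0.9, 0.5, 5.2]
opening: 0.0457
```

Call:
move_arm([
  [[-1.5,0,0,0],[-2,0,0,0],[-2.5,0,0,0],[-2,0,0,0],[0,0,0,0],[0,0,0,0]],
])

```text
clock: 5.6
tool_pos: [0.5828, -0.1571, 0.1034]
orientation: [-128.6, 90.0, 49.0]
force: [0.2, -0.5, -1.3]
opening: 0.046
```

Run:
```python
from h import *
f=np.load('pics/scene0.npz'); 
to(557,-3,102,91); print(get_obs()['opening'],get_obs()['joint_pos'])
wlook('w3',(.05,.2),('red',),False)
f=np.load('pics/w1.npz'); p,d,K,T=[f[k] for k in('p','d','K','T')]; W=cloud(d,K,T)
for n in('scene','side'):
    f=np.load(f'pics/{n}0.npz'); p,d,K,T=[f[k] for k in('p','d','K','T')]; W=cloud(d,K,T); W[d==0]=9
    h=cv2.cvtColor(p,cv2.COLOR_RGB2HSV).astype(int);S=h[...,1];V=h[...,2]
    m=(S<24)&(V>60)&(abs(W[...,1]-0)<.055)&(abs(W[...,0]-.558)<.1)
    for b in blobs(p,W,m,(-.006,.009),300): print(n,*b)
```

```text
to (557, -3, 102, 91): jawyaw now 177.6 spin 1.512; shift after spin [ 0.15  2.31 15.46]  before [  0.15 -15.29   3.22]
0.045992845681596395 [ 3.42130518e+00  1.99212476e+01 -1.76766307e+01 -2.97261706e-02
 -5.23790709e+01 -5.77072013e+00]
w3 red 17152 [278. 212.] [ 580.1 -189.5] [78.1 45.6] 87.7 123.5
w3 red 2913 [277. 346.] [ 581.7 -149. ] [67.3 44.5] 87.5 123.7
scene 1695 [263. 225.] [556.6  -3.5] [169.4  79.4] 1.0 1.9
side 2058 [276. 219.] [5.576e+02 4.000e-01] [200.5 112.3] -0.5 1.3
```

Call:
move_arm([
  [[0,-2.55,0.5,0],[0,-2.55,0.5,0],[0,-2.55,0.5,0],[0,-2.55,0.5,0],[0,-2.55,0.5,0],[0,-2.55,0.5,0],[0,0,0,0.14],[0,0,0,0.14]],
])

```text
clock: 6.45
tool_pos: [0.5583, -0.0024, 0.1022]
orientation: [30.9, 89.9, -167.7]
force: [-0.8, 0.1, -1.2]
opening: 0.0459
```

Call:
move_arm([
  [[0,0,0,0.14],[0,0,0,0.14],[0,0,0,0.14],[0,0,0,0.14],[0,0,0,0.14],[0,0,0,0.14],[0,0,0,0.14],[0,0,0,0.14]],
])

```text
clock: 7.25
tool_pos: [0.5583, -0.0034, 0.102]
orientation: [96.0, 89.8, -166.9]
force: [0.3, 0.5, -0.9]
opening: 0.0458
```

Call:
move_arm([
  [[0,0,0,0.11],[0,0,0,0],[0,0,0,0]],
])

```text
clock: 7.55
tool_pos: [0.5588, -0.0033, 0.1026]
orientation: [104.2, 89.9, -164.5]
force: [-0.5, 0.3, -0.7]
opening: 0.0459
```

Run:
```python
from h import *
to(559,-4,13,91); print(get_obs()['opening'],get_obs()['joint_pos'].round(0))
p,W=wlook('w4',(.07,.2),('red',))
```

```text
to (559, -4, 13, 91): jawyaw now 91.3 spin 0.006; shift after spin [ 8.96 -0.04 -0.06]  before [ 8.96 -0.04 -0.06]
0.04588504016848312 [  20.   16.  -23.   -0.  -50. -108.]
w4 red 17296 [277. 212.] [524.9  -4.2] [78.8 46.4] 2.2 122.8
w4 red 2761 [277. 346.] [587.4  -2.7] [43.6 22.1] -86.9 122.8
```

View pics/w4.png

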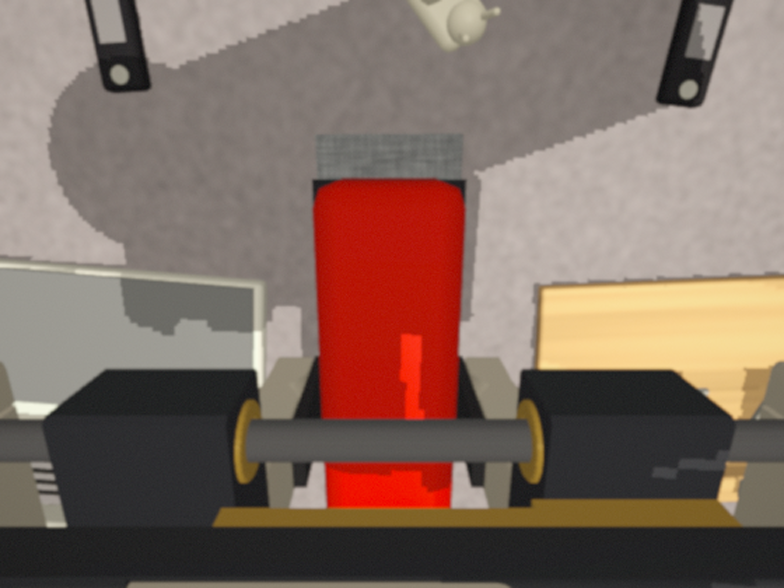

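Call:
move_arm([
  [[2,0,0,0],[2.5,0,0,0],[2,0,0,0],[1.5,0,0,0],[0.6,0,0,0],[0.3,0,0,0],[0,0,0,0],[0,0,0,0]],
])

```text
clock: 8.4
tool_pos: [0.5598, -0.003, 0.0153]
orientation: [-77.2, 89.9, 13.9]
force: [-0.3, -0.3, -1.0]
opening: 0.0455
```

Call:
move_arm([
  [[0,0,0,0],[0,0,0,0],[0,0,0,0],[0,0,0,0]],
], jaw=5.6)

```text
clock: 8.8
tool_pos: [0.5595, -0.0031, 0.0149]
orientation: [-73.6, 90.0, 17.5]
force: [-0.2, -0.2, -0.1]
opening: 0.0556
```

Call:
move_arm([
  [[-1.5,0,0,0],[-2.5,0,0,0],[-3,0,0,0],[-3.5,0,0,0],[-3,0,0,0],[-2,0,0,0],[0,0,0,0],[0,0,0,0]],
])

```text
clock: 9.6
tool_pos: [0.5592, -0.0031, 0.1698]
orientation: [-56.5, 89.9, 34.7]
force: [0.3, 0.4, -0.7]
opening: 0.0559
```

Run:
```python
from h import *
print(get_obs()['tool_pos'])
for n in('scene','side'):
    p,d,K,T=cam(n); W=cloud(d,K,T); W[d==0]=9; save(n+'1',p,1.4)
    for k,m in masks(p).items():
        for b in blobs(p,W,m,(-.01,.06)):
            if b[2][0]>340 and abs(b[2][1])<500 and b[3][0]<160: print(n,k,*b)
to(422,-137,60,95)
```

```text
[ 0.55922716 -0.00309468  0.16984648]
scene black 46 [268. 168.] [ 443. -132.] [21.  19.6] 4.6 9.3
scene black 89 [341. 235.] [425.6 143.7] [58.4 18.6] -6.1 9.7
scene black 49 [386. 288.] [439.9 312.3] [22.7 15.8] 3.8 10.1
scene red 830 [262. 221.] [560.8   1. ] [135.3  43.8] -0.6 33.2
side black 86 [390. 181.] [ 407.7 -337.3] [61.7 22.1] 16.2 9.2
side black 131 [349. 211.] [ 422.6 -139.3] [64.6 33.5] 2.3 9.5
side black 229 [283. 270.] [424. 139.] [67.8 30.6] -6.3 9.7
side black 324 [229. 319.] [418.1 309.3] [62.2 28.2] 8.1 9.6
side red 901 [277. 212.] [ 5.552e+02 -3.000e-01] [137.7  47.3] 0.8 32.2
to (422, -137, 60, 95): jawyaw now 91.1 spin -0.068; shift after spin [ 10.89  14.76 -12.13]  before [ 10.89  13.91 -13.1 ]
```

Call:
move_arm([
  [[0.5,1.75,-1.64,-0.07],[0.5,1.85,-1.52,0],[0.5,1.85,-1.52,0],[0.5,1.85,-1.52,0],[0.5,1.85,-1.52,0],[0.5,1.85,-1.52,0],[0.5,1.85,-1.52,0],[0.5,1.85,-1.52,0]],
], jaw=4.2)

```text
clock: 10.5
tool_pos: [0.4212, -0.1381, 0.1284]
orientation: [88.9, 89.9, -175.9]
force: [-0.2, -0.4, 0.4]
opening: 0.042
```

Call:
move_arm([
  [[0,0,0,0],[0,0,0,0]],
])

```text
clock: 10.7
tool_pos: [0.4222, -0.1378, 0.129]
orientation: [94.5, 89.9, -170.4]
force: [0.4, 0.1, 0.2]
opening: 0.042
```

```bash
cat >> h.py <<'E'
def look(tag,show=False,**k):
    p,W=wlook(tag,cols=('black',),show=show,**k); pp,M,o=pose()
    print('tcp',(pp*1000).round(1),'jaw',round(np.degrees(np.arctan2(M[1,2],M[0,2])),1),'open',round(o['opening']*1000,1),'t',o['clock'])
    return p,W
E
python3 - <<'E'
from h import *
look('w5',True); to(421.5,-137.4,3,95)
E
```

```text
w5 black 1177 [ 37. 165.] [ 406.4 -338.3] [60.4 21.3] 16.8 8.3
w5 black 656 [278. 189.] [ 417.6 -136.9] [56.8 19.4] 4.7 8.5
tcp [ 422.8 -137.5  129.3] jaw 95.1 open 41.8 t 10.75
to (421.5, -137.4, 3, 95): jawyaw now 95.1 spin 0.002; shift after spin [12.63  0.12  0.03]  before [12.63  0.12  0.03]
```

View pics/w5.png

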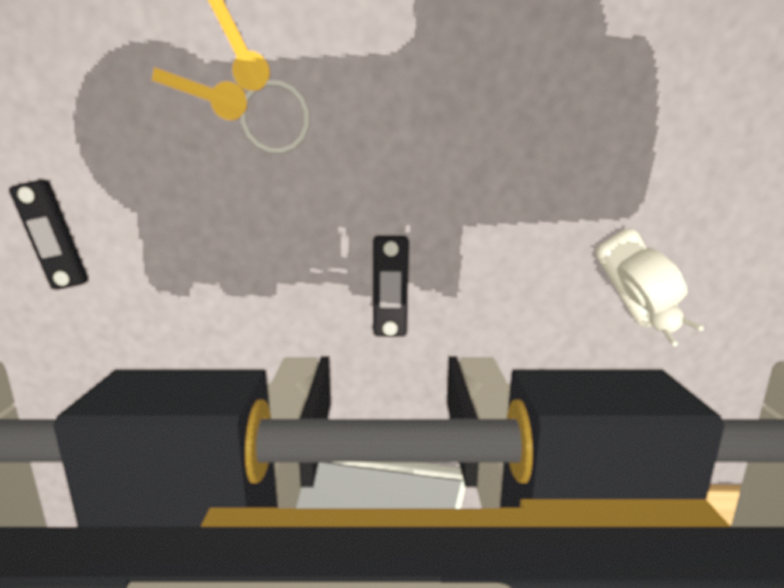

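Call:
move_arm([
  [[2.5,0.05,0,0],[2.5,0.05,0,0],[2.5,0.05,0,0],[2.2,0,0,0],[1.5,0,0,0],[1,0,0,0],[0.4,0,0,0],[0,0,0,0]],
])

```text
clock: 11.55
tool_pos: [0.4214, -0.1374, 0.0033]
orientation: [97.1, 90.0, -167.7]
force: [1.1, -0.2, -0.3]
opening: 0.0419
```

Call:
move_arm([
  [[0,0,0,0],[0,0,0,0],[0,0,0,0],[0,0,0,0],[0,0,0,0]],
], jaw=1.2)

```text
clock: 12.05
tool_pos: [0.4216, -0.1376, 0.0041]
orientation: [-90.8, 89.9, 4.4]
force: [-1.7, 1.5, 6.5]
opening: 0.0211
```

Call:
move_arm([
  [[-1.5,0,0,0],[-2.5,0,0,0],[-2.5,0,0,0],[-1.5,0,0,0],[0,0,0,0],[0,0,0,0]],
])

```text
clock: 12.65
tool_pos: [0.4211, -0.1376, 0.0835]
orientation: [-68.0, 90.0, 27.2]
force: [0.1, -0.1, -0.6]
opening: 0.0217
```

```bash
cat >> h.py <<'E'
PL=np.array([583.6,-174.]);PY=-3.6
def plate(dx,dy):
    c,s=np.cos(np.radians(PY)),np.sin(np.radians(PY)); return PL+[c*dx-s*dy,s*dx+c*dy]
E
python3 - <<'E'
from h import *
look('w6',zr=(.05,.12)); 
for dy in(-75,-25,25,75): print(dy,plate(0,dy).round(1))
t=plate(0,25); to(*t,82,90+PY)
E
```

```text
w6 black 2961 [277. 256.] [ 410.5 -138.1] [45.1 27.7] 6.3 88.1
tcp [ 420.6 -137.7   83.1] jaw 95.1 open 21.3 t 12.7
-75 [ 578.9 -248.9]
-25 [ 582. -199.]
25 [ 585.2 -149. ]
75 [588.3 -99.1]
to (np.float64(585.1697629882328), np.float64(-149.0493317892932), 82, 86.4): jawyaw now 95.1 spin 0.152; shift after spin [  0.1  -16.49  -0.1 ]  before [  0.1  -16.28  -2.61]
```

Call:
move_arm([
  [[0,0,0,0.15],[0,-2.5,0,0],[0,-3,0,0],[0,-3.5,0,0],[0,-3.5,0,0],[0,-2.5,0,0],[0,-1.5,-0.1,0],[0,0,0,0]],
])

```text
clock: 13.5
tool_pos: [0.5867, -0.1487, 0.0814]
orientation: [101.2, 89.9, -172.2]
force: [-0.7, -0.5, -1.2]
opening: 0.0215
```

Run:
```python
from h import *
look('w7',zr=(.05,.12)); t=plate(0,25); to(*t,18,90+PY)
```

```text
w7 black 3062 [277. 257.] [ 576.1 -148. ] [45.  27.7] -4.0 86.0
tcp [ 585.3 -148.6   81.5] jaw 86.5 open 21.5 t 13.55
to (np.float64(585.1697629882328), np.float64(-149.0493317892932), 18, 86.4): jawyaw now 86.5 spin 0.002; shift after spin [ 6.35 -0.01 -0.04]  before [ 6.35 -0.01 -0.04]
```

Call:
move_arm([
  [[2,0,0,0],[2,0,0,0],[1.3,0,0,0],[0.7,0,0,0],[0.3,0,0,0],[0,0,0,0],[0,0,0,0]],
])

```text
clock: 14.25
tool_pos: [0.5863, -0.1486, 0.0212]
orientation: [-89.2, 89.9, -2.7]
force: [-0.4, -0.1, -0.4]
opening: 0.0213
```

Call:
move_arm([
  [[0,0,0,0],[0,0,0,0],[0,0,0,0]],
], jaw=3.2)

```text
clock: 14.55
tool_pos: [0.586, -0.1486, 0.021]
orientation: [-85.2, 90.0, 1.3]
force: [0.3, 0.2, 0.2]
opening: 0.0318
```

Call:
move_arm([
  [[-1.5,0,0,0],[-2.5,0,0,0],[-3,0,0,0],[-3,0,0,0],[0,0,0,-0.12],[0,0,0,-0.12],[0,0,0,-0.12],[0,0,0,0]],
])

```text
clock: 15.35
tool_pos: [0.5858, -0.1486, 0.1209]
orientation: [-97.9, 90.0, 9.4]
force: [-1.0, 1.2, -0.6]
opening: 0.0322
```

Run:
```python
from h import *
look('w8'); to(407,-337,120,106.8)
p,d,K,T=cam('side'); W=cloud(d,K,T); W[d==0]=9
for b in blobs(p,W,masks(p)['black'],(-.01,.06)):
  if b[2][0]>340 and abs(b[2][1])<500 and b[3][0]<160: print('side',*b)
```

```text
w8 black 769 [282. 196.] [ 583.5 -148.4] [60.  20.4] -3.3 22.5
tcp [ 585.8 -148.6  120.7] jaw 107.0 open 32.2 t 15.4
to (407, -337, 120, 106.8): jawyaw now 107.0 spin 0.004; shift after spin [  0.07  22.57 -12.87]  before [  0.07  22.62 -12.78]
side 85 [390. 181.] [ 407.2 -337.2] [61.4 25.3] 13.0 9.1
side 123 [303. 184.] [ 584.2 -152.5] [60.7 37.1] -2.4 22.4
side 225 [283. 270.] [423.6 139.8] [67.3 28.8] -5.7 9.6
side 324 [229. 319.] [417.8 308.9] [62.3 28.3] 4.6 9.9
```

Call:
move_arm([
  [[0,2.82,-1.6,0],[0,2.82,-1.6,0],[0,2.82,-1.6,0],[0,2.82,-1.6,0],[0,2.82,-1.6,0],[0,2.82,-1.6,0],[0,2.82,-1.6,0],[0,2.82,-1.6,0]],
], jaw=4.2)

```text
clock: 16.25
tool_pos: [0.4071, -0.3383, 0.1207]
orientation: [-126.6, 90.0, -19.6]
force: [0.8, -0.1, 0.6]
opening: 0.0423
```

Call:
move_arm([
  [[0,0,0,0],[0,0,0,0]],
])

```text
clock: 16.45
tool_pos: [0.4077, -0.338, 0.1206]
orientation: [-127.2, 90.0, -20.3]
force: [-0.2, -0.1, -0.4]
opening: 0.042
```

Run:
```python
from h import *
look('w9'); to(407,-337,3,106.8)
```

```text
w9 black 961 [274. 203.] [ 405.8 -341. ] [60.1 19.5] 16.4 8.6
tcp [ 408.2 -337.6  120.7] jaw 107.0 open 42.2 t 16.5
to (407, -337, 3, 106.8): jawyaw now 107.0 spin 0.004; shift after spin [11.77  0.1   0.1 ]  before [11.77  0.1   0.1 ]
```

Call:
move_arm([
  [[2,0.15,-0.15,0],[2.5,0.15,-0.12,0],[2.5,0,0,0],[2.2,0,0,0],[1.5,0,0,0],[0.8,0,0,0],[0.25,0,0,0],[0,0,0,0]],
])

```text
clock: 17.3
tool_pos: [0.4065, -0.3407, 0.0031]
orientation: [104.7, 90.0, -148.1]
force: [0.5, -0.0, -0.1]
opening: 0.0421
```

Call:
move_arm([
  [[0,0,0,0],[0,0,0,0],[0,0,0,0],[0,0,0,0],[0,0,0,0]],
], jaw=1.2)

```text
clock: 17.8
tool_pos: [0.4064, -0.3411, 0.0036]
orientation: [-130.3, 89.9, -23.1]
force: [-0.6, 1.3, 6.4]
opening: 0.0215
```

Call:
move_arm([
  [[-1.5,0,0,0],[-2.5,0,0,0],[-2.5,0,0,0],[-1.5,0,0,0],[0,0,0,0.12],[0,0,0,0.12],[0,0,0,0.12],[0,0,0,0]],
])

```text
clock: 18.6
tool_pos: [0.4058, -0.3409, 0.083]
orientation: [48.0, 90.0, 134.4]
force: [-0.5, -0.8, -0.4]
opening: 0.0212
```

Run:
```python
from h import *
look('w10',zr=(.05,.12)); to(*plate(0,-75),82,90+PY)
```

```text
w10 black 2940 [277. 258.] [ 395.9 -340.2] [43.3 27.8] -3.0 88.0
tcp [ 405.8 -340.9   83. ] jaw 86.7 open 21.6 t 18.65
to (np.float64(578.8907110353015), np.float64(-248.85200463212038), 82, 86.4): jawyaw now 86.7 spin 0.005; shift after spin [  0.1  -16.69  10.27]  before [  0.1  -16.74  10.19]
```

Call:
move_arm([
  [[0,-2.8,1.7,0],[0,-2.8,1.7,0],[0,-2.8,1.7,0],[0,-2.8,1.7,0],[0,-2.8,1.7,0],[0,-2.7,1.7,0],[0,0,0,0],[0,0,0,0]],
])

```text
clock: 19.45
tool_pos: [0.5788, -0.2487, 0.0824]
orientation: [80.3, 89.9, 167.0]
force: [-0.2, 0.4, 0.1]
opening: 0.0214
```

Call:
move_arm([
  [[2,0,0,0],[2,0,0,0],[1.4,0,0,0],[0.7,0,0,0],[0.3,0,0,0],[0,0,0,0],[0,0,0,0]],
])

```text
clock: 20.15
tool_pos: [0.5793, -0.2494, 0.0198]
orientation: [-101.9, 89.9, -15.3]
force: [1.3, 0.1, -0.6]
opening: 0.0218
```

Call:
move_arm([
  [[0,0,0,0],[0,0,0,0],[0,0,0,0]],
], jaw=3.2)

```text
clock: 20.45
tool_pos: [0.5791, -0.2492, 0.0195]
orientation: [-94.6, 90.0, -8.1]
force: [0.1, 0.2, 0.2]
opening: 0.0315
```

Call:
move_arm([
  [[-1.5,0,0,0],[-2.5,0,0,0],[-3,0,0,0],[-3,0,0,0],[0,0,0,0],[0,0,0,0]],
])

```text
clock: 21.05
tool_pos: [0.5792, -0.2491, 0.12]
orientation: [-86.7, 89.9, -0.2]
force: [-0.7, 0.7, -0.8]
opening: 0.0318
```

Run:
```python
from h import *
look('w11'); to(423,139,120,84)
p,d,K,T=cam('side'); W=cloud(d,K,T); W[d==0]=9
for b in blobs(p,W,masks(p)['black'],(-.01,.06)):
  if b[2][0]>340 and abs(b[2][1])<500 and b[3][0]<160: print('side',*b)
```

```text
w11 black 815 [403. 197.] [ 583.3 -149.3] [59.8 20.5] -3.8 22.1
w11 black 891 [277. 203.] [ 577.4 -248.7] [58.8 19.5] -4.0 22.5
tcp [ 578.6 -249.   118.9] jaw 86.5 open 32.0 t 21.1
to (423, 139, 120, 84): jawyaw now 86.5 spin 0.044; shift after spin [-0.1  19.53 36.96]  before [-0.1  17.87 37.79]
side 104 [324. 170.] [ 572.2 -250.8] [59.8 56.9] 53.8 22.8
side 118 [303. 184.] [ 583.1 -152.5] [59.1 36.3] -6.2 23.0
side 223 [283. 270.] [421.4 142.5] [62.3 30.2] 1.2 9.7
side 320 [229. 319.] [417.6 308.6] [62.4 28.9] 8.0 9.9
```

Call:
move_arm([
  [[0,1.5,3.15,0],[0,1.5,3.15,0],[0,1.5,3.15,0],[0,1.5,3.15,0],[0,1.5,3.15,0],[0,1.5,3.15,0],[0,1.5,3.15,0],[0,1.5,3.15,0]],
], jaw=4.2)

```text
clock: 21.95
tool_pos: [0.4729, 0.0105, 0.1181]
orientation: [115.1, 89.9, -158.4]
force: [0.1, 0.9, 0.4]
opening: 0.0418
```

Call:
move_arm([
  [[0,1.5,3.15,0],[0,1.5,3.15,0],[0,1.5,3.15,0],[0,1.4,3.15,0],[0,0,0,0.044],[0,0,0,0],[0,0,0,0]],
])

```text
clock: 22.65
tool_pos: [0.4225, 0.1385, 0.1184]
orientation: [136.5, 89.9, -139.4]
force: [-0.3, -0.2, 0.3]
opening: 0.0419
```

Run:
```python
from h import *
look('w12'); to(422,139,3,84)
```

```text
w12 black 752 [485. 182.] [415.1 308.3] [60.9 20.8] 6.2 7.9
w12 black 974 [280. 200.] [419.4 141.6] [61. 20.] -5.3 8.5
tcp [422.7 138.3 118.5] jaw 84.1 open 41.9 t 22.7
to (422, 139, 3, 84): jawyaw now 84.1 spin 0.001; shift after spin [11.55  0.07  0.08]  before [11.55  0.07  0.08]
```

Call:
move_arm([
  [[2,0.1,0.15,0],[2.5,0.1,0.15,0],[2.5,0,0,0],[2,0,0,0],[1.5,0,0,0],[0.8,0,0,0],[0.2,0,0,0],[0,0,0,0]],
])

```text
clock: 23.5
tool_pos: [0.4214, 0.1418, 0.0041]
orientation: [151.2, 90.0, -124.8]
force: [-0.3, -0.7, 0.7]
opening: 0.0419
```

Call:
move_arm([
  [[0,0,0,0],[0,0,0,0],[0,0,0,0],[0,0,0,0],[0,0,0,0]],
], jaw=1.2)

```text
clock: 24.0
tool_pos: [0.4215, 0.1424, 0.0045]
orientation: [-47.3, 90.0, 36.7]
force: [-1.5, 0.5, 6.8]
opening: 0.0218
```

Call:
move_arm([
  [[-1.5,0,0,0],[-2.5,0,0,0],[-2.5,0,0,0],[-1.5,0,0,0],[0,0,0,-0.044],[0,0,0,0],[0,0,0,0]],
])

```text
clock: 24.7
tool_pos: [0.4209, 0.1419, 0.0838]
orientation: [116.7, 90.0, -156.8]
force: [0.1, 0.5, -1.0]
opening: 0.0218
```

Run:
```python
from h import *
look('w13',zr=(.05,.12)); to(*plate(0,-25),82,90+PY)
```

```text
w13 black 2993 [277. 257.] [410.8 142.7] [44.8 27.8] -4.9 88.0
tcp [420.9 141.9  83.7] jaw 86.5 open 21.7 t 24.75
to (np.float64(582.0302370117672), np.float64(-198.9506682107068), 82, 86.4): jawyaw now 86.5 spin 0.002; shift after spin [  0.17 -18.22 -33.  ]  before [  0.17 -18.17 -33.03]
```

Call:
move_arm([
  [[0,-1.5,-2.75,0],[0,-1.5,-2.75,0],[0,-1.5,-2.75,0],[0,-1.5,-2.75,0],[0,-1.5,-2.75,0],[0,-1.5,-2.75,0],[0,-1.5,-2.75,0],[0,-1.5,-2.75,0]],
])

```text
clock: 25.55
tool_pos: [0.5279, -0.0861, 0.0833]
orientation: [103.9, 89.9, -169.6]
force: [0.4, 0.4, -1.0]
opening: 0.0214
```

Call:
move_arm([
  [[0,-1.5,-2.75,0],[0,-1.55,-2.75,0],[0,-1.55,-2.75,0],[0,-1.55,-2.75,0],[0,0,0,0],[0,0,0,0]],
])

```text
clock: 26.15
tool_pos: [0.5819, -0.1988, 0.0827]
orientation: [86.9, 89.9, 173.3]
force: [-1.4, 0.4, -0.4]
opening: 0.0214
```

Run:
```python
from h import *
look('w14',zr=(.005,.12)); to(*plate(0,-25),18,90+PY)
```

```text
w14 black 1312 [349. 221.] [ 580.8 -148.6] [54.8 20.6] -3.5 22.4
w14 black 1410 [204. 222.] [ 574.9 -248. ] [53.9 20.8] -3.9 22.4
w14 black 3003 [277. 257.] [ 594.1 -200.2] [89.8 32.8] -2.4 86.8
tcp [ 581.8 -198.2   83. ] jaw 86.5 open 20.9 t 26.2
to (np.float64(582.0302370117672), np.float64(-198.9506682107068), 18, 86.4): jawyaw now 86.5 spin 0.001; shift after spin [ 6.5  -0.04 -0.07]  before [ 6.5  -0.04 -0.07]
```

Call:
move_arm([
  [[2,0,0,0],[2,0,0,0],[1.4,0,0,0],[0.8,0,0,0],[0.35,0,0,0],[0,0,0,0],[0,0,0,0]],
])

```text
clock: 26.9
tool_pos: [0.5831, -0.198, 0.0192]
orientation: [-94.5, 89.9, -7.9]
force: [0.7, 0.4, -0.5]
opening: 0.0213
```

Call:
move_arm([
  [[0,0,0,0],[0,0,0,0],[0,0,0,0]],
], jaw=3.1)

```text
clock: 27.2
tool_pos: [0.5827, -0.1983, 0.0187]
orientation: [-87.1, 90.0, -0.5]
force: [0.3, -0.3, 0.5]
opening: 0.0305
```

Call:
move_arm([
  [[-1.5,0,0,0],[-2.5,0,0,0],[-3,0,0,0],[-3,0,0,0],[0,0,0,0]],
])

```text
clock: 27.7
tool_pos: [0.5853, -0.1988, 0.1233]
orientation: [-96.2, 89.6, -9.7]
force: [0.3, 0.2, -0.0]
opening: 0.0309
```

Call:
move_arm([
  [[0,1.23,3.1,0],[0,1.23,3.1,0],[0,1.23,3.1,0],[0,1.23,3.1,0],[0,1.23,3.1,0],[0,1.23,3.1,0],[0,1.23,3.1,0],[0,1.23,3.1,0]],
], jaw=4.2)

```text
clock: 28.5
tool_pos: [0.4986, 0.0564, 0.1184]
orientation: [21.3, 90.0, 107.9]
force: [-0.4, 0.3, -0.1]
opening: 0.0418
```

Call:
move_arm([
  [[0,1.23,3.1,0],[0,1.23,3.1,0],[0,1.23,3.1,0],[0,1.23,3.1,0],[0,1.23,3.1,0],[0,1.23,3.1,0],[0,1.23,3.1,0],[0,1.23,3.1,0]],
])

```text
clock: 29.3
tool_pos: [0.4152, 0.3099, 0.1184]
orientation: [36.6, 90.0, 123.1]
force: [0.3, 0.3, 0.9]
opening: 0.0418
```

Call:
move_arm([
  [[0,0,0,-0.085],[0,0,0,-0.085],[0,0,0,0],[0,0,0,0]],
])

```text
clock: 29.7
tool_pos: [0.4159, 0.3085, 0.1184]
orientation: [130.0, 90.0, -133.8]
force: [-0.2, -0.2, -0.3]
opening: 0.0424
```

Run:
```python
from h import *
look('w15'); to(416,308.5,3,96.4)
p,d,K,T=cam('scene'); W=cloud(d,K,T); W[d==0]=9; save('scene2',p,1.4)
for b in blobs(p,W,masks(p)['black'],(-.01,.06)):
  if b[2][0]>340 and abs(b[2][1])<500 and b[3][0]<160: print('scene',*b)
```

```text
w15 black 730 [278. 195.] [415.  310.2] [59.8 19.6] 5.7 8.5
tcp [416.  308.5 118.5] jaw 96.1 open 42.5 t 29.75
to (416, 308.5, 3, 96.4): jawyaw now 96.1 spin -0.004; shift after spin [11.55 -0.    0.  ]  before [11.55 -0.    0.  ]
scene 69 [202. 165.] [ 582.9 -245. ] [57.4 18.9] -9.6 23.0
scene 68 [212. 178.] [ 586.3 -192.9] [59.  18.2] 2.7 23.3
scene 73 [221. 190.] [ 587.7 -143.7] [56.2 20.3] -8.8 23.4
scene 203 [392. 282.] [420.3 311.1] [62.2 19.2] 4.9 10.2
```

View pics/scene2.png

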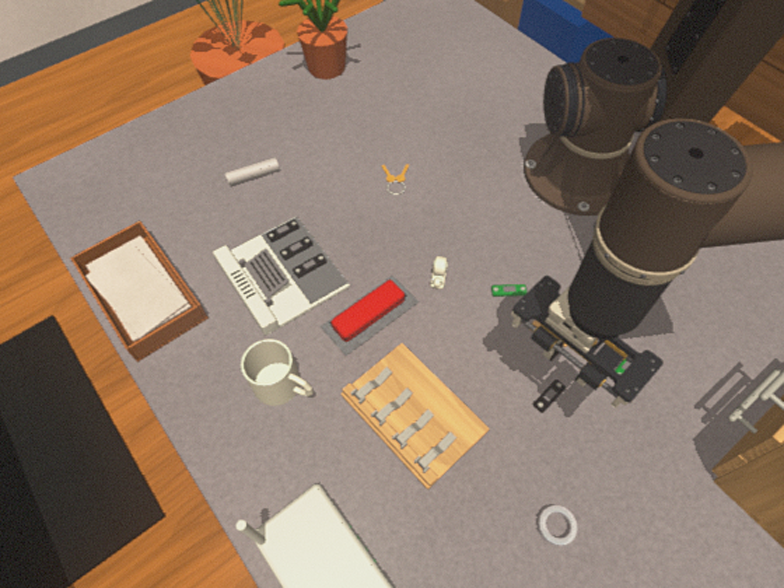

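The case is on the mat at (369,308) and three fobs lie on the plate at (286,229), (296,248) and (311,265). Picking the fourth.

Call:
move_arm([
  [[2,0,0.1,0],[2.5,0,0.1,0],[2.5,0,0,0],[2,0,0,0],[1.5,0,0,0],[0.8,0,0,0],[0.2,0,0,0],[0,0,0,0]],
])

```text
clock: 30.6
tool_pos: [0.4159, 0.3107, 0.0038]
orientation: [-105.5, 90.0, -9.2]
force: [0.0, 0.9, 0.0]
opening: 0.0422
```

Call:
move_arm([
  [[0,0,0,0],[0,0,0,0],[0,0,0,0],[0,0,0,0],[0,0,0,0]],
], jaw=1.2)

```text
clock: 31.1
tool_pos: [0.4159, 0.311, 0.0041]
orientation: [-45.9, 90.0, 50.4]
force: [-1.5, -0.4, 5.6]
opening: 0.0214
```

Call:
move_arm([
  [[-1.5,0,0,0],[-2.5,0,0,0],[-2.5,0,0,0],[-1.5,0,0,0],[0,0,0,0.085],[0,0,0,0.085],[0,0,0,0]],
])

```text
clock: 31.8
tool_pos: [0.4156, 0.3106, 0.0836]
orientation: [1.8, 90.0, 88.3]
force: [0.9, 1.3, 1.2]
opening: 0.0216
```

Run:
```python
from h import *
look('w16',zr=(.05,.12)); to(*plate(0,75),82,90+PY)
```

```text
w16 black 2975 [277. 258.] [405.6 311.4] [43.5 27.9] -2.8 88.2
tcp [415.6 310.6  83.5] jaw 86.6 open 21.2 t 31.85
to (np.float64(588.3092889646986), np.float64(-99.14799536787963), 82, 86.4): jawyaw now 86.6 spin 0.004; shift after spin [  0.15 -19.81 -39.81]  before [  0.15 -19.63 -39.89]
```

Call:
move_arm([
  [[0,-1.4,-2.85,0],[0,-1.4,-2.85,0],[0,-1.4,-2.85,0],[0,-1.4,-2.85,0],[0,-1.4,-2.85,0],[0,-1.4,-2.85,0],[0,-1.4,-2.85,0],[0,-1.4,-2.85,0]],
])

```text
clock: 32.65
tool_pos: [0.5141, 0.0751, 0.0834]
orientation: [119.3, 90.0, -154.0]
force: [-0.3, -0.1, -0.6]
opening: 0.0218
```

Call:
move_arm([
  [[0,-1.4,-2.85,0],[0,-1.4,-2.85,0],[0,-1.4,-2.85,0],[0,-1.4,-2.85,0],[0,-1.4,-2.85,0],[0,-1.4,-2.8,0],[0,0,0,0],[0,0,0,0]],
])

```text
clock: 33.45
tool_pos: [0.5871, -0.0996, 0.0828]
orientation: [95.0, 89.9, -178.4]
force: [1.1, 1.2, -0.5]
opening: 0.0215
```

Run:
```python
from h import *
look('w17',zr=(.005,.12)); to(*plate(0,75),18,90+PY)
```

```text
w17 black 1777 [ 64. 228.] [ 579.  -247.3] [61.8 21. ] -3.6 22.2
w17 black 1575 [136. 224.] [ 578.2 -196.3] [54.8 21.2] -3.5 22.4
w17 black 1356 [206. 220.] [ 580.3 -147.1] [53.7 20.8] -3.3 22.5
w17 black 2970 [277. 258.] [ 600.  -100.4] [89.4 32.8] -3.1 87.4
tcp [587. -99.  83.] jaw 86.6 open 21.6 t 33.5
to (np.float64(588.3092889646986), np.float64(-99.14799536787963), 18, 86.4): jawyaw now 86.6 spin 0.003; shift after spin [ 6.5  -0.14 -0.01]  before [ 6.5  -0.14 -0.01]
```

Call:
move_arm([
  [[2,0,0,0],[2,0,0,0],[1.4,-0.1,0,0],[0.8,0,0,0],[0.35,0,0,0],[0,0,0,0],[0,0,0,0]],
])

```text
clock: 34.2
tool_pos: [0.5889, -0.0986, 0.0186]
orientation: [-84.4, 89.9, 2.2]
force: [0.2, 0.3, 0.2]
opening: 0.0216
```

Call:
move_arm([
  [[0,0,0,0],[0,0,0,0],[0,0,0,0]],
], jaw=3.1)

```text
clock: 34.5
tool_pos: [0.5885, -0.0989, 0.0182]
orientation: [-83.0, 90.0, 3.5]
force: [0.3, -0.5, -0.3]
opening: 0.0309
```

Call:
move_arm([
  [[-1.5,0,0,0],[-2.5,0,0,0],[-3,0,0,0],[-3,0,0,0],[0,0,0,0],[0,0,0,0],[0,0,0,0]],
])

```text
clock: 35.2
tool_pos: [0.5877, -0.0989, 0.1173]
orientation: [86.7, 89.9, 173.3]
force: [-0.8, 1.4, -0.4]
opening: 0.0308
```

Run:
```python
from h import *
look('w18',True,zr=(.005,.12)); to(*plate(61,0),60,90+PY)
```

```text
w18 black 1446 [ 88. 213.] [ 578.8 -247.8] [61.  21.6] -4.3 22.3
w18 black 1395 [152. 212.] [ 581.6 -196.8] [61.4 21.4] -3.2 22.4
w18 black 1285 [215. 212.] [ 584.4 -147.6] [61.5 21.2] -3.7 22.5
w18 black 1214 [277. 213.] [587.8 -98.2] [60.9 20.4] -4.1 22.5
tcp [587.6 -99.  117. ] jaw 86.5 open 31.0 t 35.25
to (np.float64(644.4796304341246), np.float64(-177.8302216912881), 60, 86.4): jawyaw now 86.5 spin 0.002; shift after spin [ 5.69 -6.18 -7.51]  before [ 5.69 -6.16 -7.53]
```

View pics/w18.png

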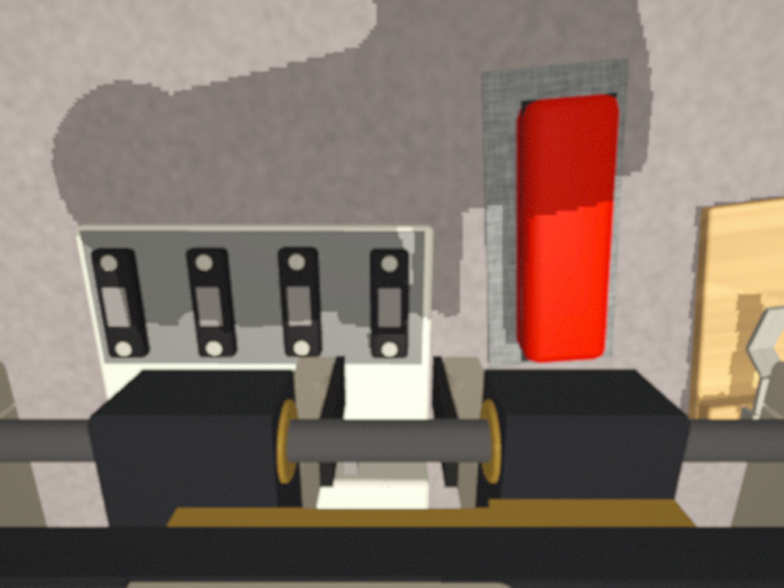

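All four fobs lie on the plate at (120,302), (208,302), (298,302) and (389,302). The case is on the mat. Going to the pedal.

Call:
move_arm([
  [[0,-2,-2.5,0],[0,-2.1,-2.5,0],[0,-2.06,-2.5,0],[2,0,0,0],[2,0,0,0],[1.7,0,0,0],[0,0,0,0],[0,0,0,0]],
], jaw=0)

```text
clock: 36.05
tool_pos: [0.645, -0.1776, 0.0603]
orientation: [101.2, 89.9, -172.2]
force: [-0.2, -0.4, 0.0]
opening: 0.0004
```

Call:
move_arm([
  [[1,0,0,0],[1,0,0,0],[0.5,0,0,0],[0.3,0,0,0],[0.3,0.05,0,0],[0.2,0.05,0,0],[0,0,0,0],[0,0,0,0]],
])

```text
clock: 36.85
tool_pos: [0.6442, -0.1775, 0.0283]
orientation: [99.5, 90.0, -173.9]
force: [-3.5, 0.7, 3.9]
opening: 0.0003
```

Run:
```python
from h import *
to(*plate(60,0),24,90+PY); o=get_obs(); print(o['tool_pos'],o['force'],o['clock'],o['opening'])
```

```text
to (np.float64(643.4816037056963), np.float64(-177.7674311717588), 24, 86.4): jawyaw now 86.5 spin 0.003; shift after spin [ 0.43  0.07 -0.03]  before [ 0.43  0.07 -0.03]
[ 0.64419727 -0.17747558  0.02828011] [-3.54780208  0.7454836   3.90023213] 36.85 0.0002861622087583912
```

Call:
move_arm([
  [[0.2,0,0,0],[0.2,0,0,0],[0,0,0,0]],
])

```text
clock: 37.15
tool_pos: [0.6445, -0.1775, 0.0253]
orientation: [-120.8, 90.0, -34.2]
force: [-5.4, 1.3, 11.3]
opening: 0.0005
```

Call:
move_arm([
  [[0.1,0,0,0],[0,0,0,0]],
])

```text
clock: 37.35
tool_pos: [0.6445, -0.1776, 0.0252]
orientation: [-119.4, 89.9, -32.8]
force: [-8.8, 2.8, 16.5]
opening: 0.0003
```

Call:
move_arm([
  [[0.1,0,0,0],[0,0,0,0]],
])

```text
clock: 37.55
tool_pos: [0.6446, -0.1776, 0.0251]
orientation: [-119.1, 89.9, -32.5]
force: [-11.2, 3.6, 23.9]
opening: 0.0002
```

Call:
move_arm([
  [[-0.05,0,0,0],[0,0,0,0],[0,0,0,0],[0,0,0,0],[0,0,0,0],[0,0,0,0],[0,0,0,0],[0,0,0,0]],
])

```text
clock: 38.35
tool_pos: [0.6445, -0.1776, 0.0251]
orientation: [-116.3, 89.9, -29.7]
force: [-9.5, 3.5, 19.8]
opening: 0.0005
```

Call:
move_arm([
  [[0,0,0,0],[0,0,0,0],[0,0,0,0],[0,0,0,0],[0,0,0,0],[0,0,0,0],[0,0,0,0],[0,0,0,0]],
])

```text
clock: 39.15
tool_pos: [0.6446, -0.1776, 0.0251]
orientation: [-113.0, 89.9, -26.5]
force: [-9.3, 3.7, 21.1]
opening: 0.0008
```

Call:
move_arm([
  [[-0.5,0,0,0],[-1,0,0,0],[-1,0,0,0],[-2,0,0,0],[-3,0,0,0],[-3,0,0,0],[0,0,0,0],[0,0,0,0]],
])

```text
clock: 39.95
tool_pos: [0.6451, -0.1774, 0.1288]
orientation: [-80.5, 89.9, 6.0]
force: [-0.0, 0.0, -0.1]
opening: 0.0001
```

Run:
```python
from h import *
look('w19',zr=(.005,.12)); to(612,186,250,93.7)
p,d,K,T=cam('scene'); W=cloud(d,K,T); W[d==0]=9; save('scene3',p[120:360,120:400],2.8)
for b in blobs(p,W,masks(p)['black'],(-.01,.06)):
  if b[2][0]>340 and abs(b[2][1])<500 and b[3][0]<160: print('scene',*b)
```

```text
w19 black 1388 [246. 131.] [ 582.1 -197.6] [61.2 20.5] -3.4 22.6
w19 black 1372 [310. 132.] [ 585.1 -148.5] [61.3 20.4] -3.4 22.5
w19 black 1477 [179. 132.] [ 579.9 -248.3] [61.6 21.1] -3.9 22.4
w19 black 1437 [374. 132.] [588.3 -99.2] [60.6 20.9] -3.0 22.5
w19 black 162 [283. 215.] [ 643.2 -177.3] [73.5  1.7] 86.2 37.0
tcp [ 644.4 -177.3  127.7] jaw 86.5 open 0.5 t 40.0
to (612, 186, 250, 93.7): jawyaw now 86.5 spin -0.125; shift after spin [-12.22   0.88  36.47]  before [-12.22   5.42  36.07]
scene 139 [211. 177.] [ 585.6 -195.1] [61.5 21.2] 0.1 23.2
scene 122 [220. 190.] [ 588.5 -150.2] [59.8 30.8] -2.4 23.0
scene 100 [231. 203.] [592.  -95.5] [58. 20.] -1.8 23.9
```

View pics/scene3.png

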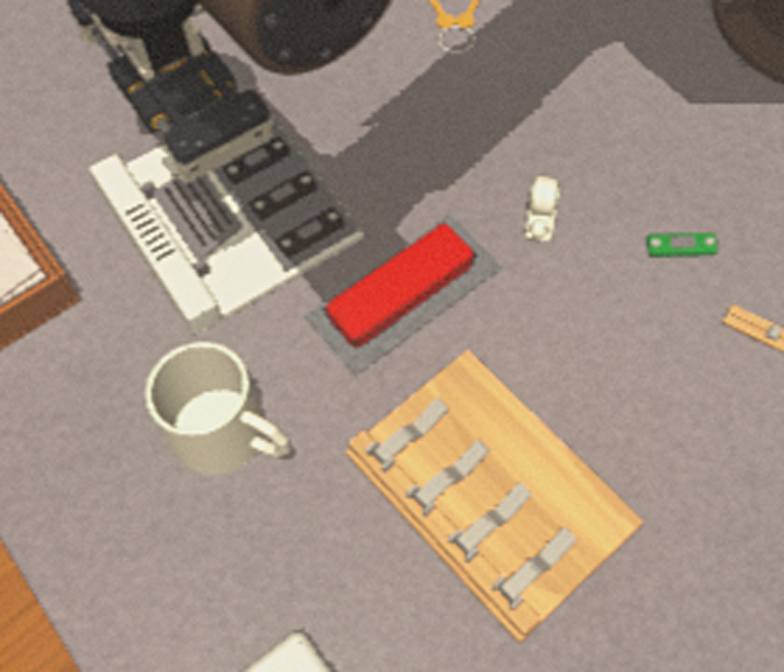

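The press is confirmed: z held steady at the stop for about 2 s at roughly 20 N, and the pedal is back up (37 mm measured). Next I measure the holder from above.

Call:
move_arm([
  [[-1.5,0.15,3.03,0],[-1.5,0.15,3.03,0],[-1.5,0.15,3.03,0],[-1.5,0.15,3.03,0],[-1.5,0.15,3.03,0],[-1.5,0.15,3.03,0],[-1.5,0.15,3.03,0],[-1.5,0.15,3.03,0]],
])

```text
clock: 40.85
tool_pos: [0.6465, 0.0665, 0.2469]
orientation: [110.0, 89.9, -163.4]
force: [0.8, 0.6, -0.2]
opening: 0.0004
```

Call:
move_arm([
  [[0,0.15,3.03,0],[0,0.1,3.03,0],[0,0.1,3.03,0],[0,0.1,3.03,0],[0,0,0,-0.125],[0,0,0,0],[0,0,0,0]],
])

```text
clock: 41.55
tool_pos: [0.6495, 0.1863, 0.2466]
orientation: [115.3, 89.9, -151.2]
force: [0.5, -0.1, 1.2]
opening: 0.0004
```

Run:
```python
from h import *
print(get_obs()['tool_pos'])
p,d,K,T=cam('wrist'); W=cloud(d,K,T); W[d==0]=9; save('w20',p,1.4); np.savez('pics/w20.npz',p=p,d=d,K=K,T=T)
h=cv2.cvtColor(p,cv2.COLOR_RGB2HSV).astype(int);H,S,V=h[...,0],h[...,1],h[...,2]
for b in blobs(p,W,(W[...,0]>.5)&(W[...,0]<.72)&(W[...,1]>.06)&(W[...,1]<.32),(.005,.05),500): print('hold',*b)
m=(S<60)&(W[...,0]>.5)&(W[...,0]<.72)&(W[...,1]>.06)&(W[...,1]<.32)
for b in blobs(p,W,m,(.012,.05),150): print('arm',*b)
```

```text
[0.6494972  0.18626962 0.24655975]
hold 22871 [283. 142.] [610.4 190.4] [210.5 140.2] -86.0 9.1
arm 859 [216. 170.] [638.7 119.5] [75.4 22.8] 0.3 25.9
arm 854 [261. 169.] [635.7 167. ] [75.5 23.4] 3.2 25.8
arm 855 [305. 168.] [631.5 216.2] [75.1 22.4] 4.6 25.8
arm 907 [350. 169.] [628.3 267. ] [75.1 23.4] 3.6 25.7
```

View pics/w20.png

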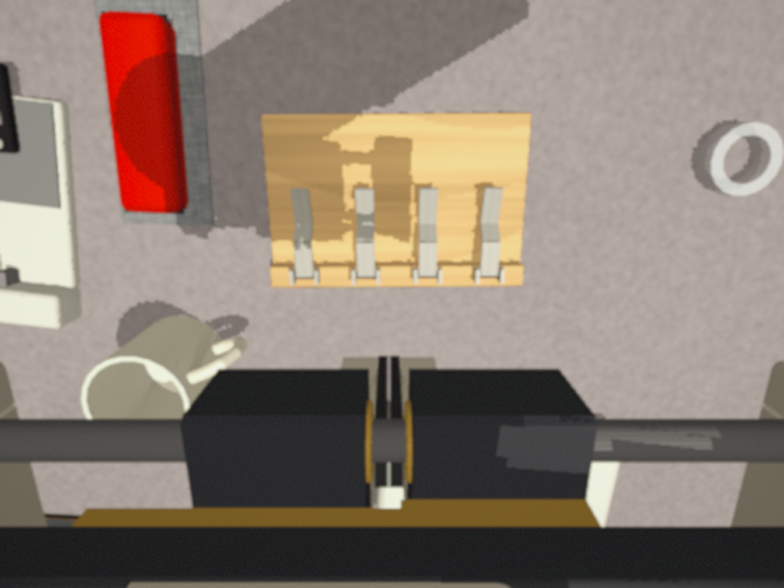

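Holder view: the arms are at (303,235), (364,235), (428,235) and (490,235). The bays come out 50 mm apart, as specified. Moving back to pick the fobs, gripping 20 mm behind each centre.

Call:
move_arm([
  [[1.4,1,-2.8,0],[1.4,1,-2.8,0],[1.4,1,-2.8,0],[1.4,1,-2.8,0],[1.4,1,-2.8,0],[1.4,1,-2.8,0],[1.4,1,-2.8,0],[1.4,1,-2.8,0]],
], jaw=3.3)

```text
clock: 42.4
tool_pos: [0.5838, -0.0441, 0.1353]
orientation: [-84.1, 90.0, 9.4]
force: [-0.1, 0.2, 0.2]
opening: 0.0328
```

Call:
move_arm([
  [[1.4,1,-2.8,0],[1.4,0.95,-2.6,0],[0,0,0,0.127],[0,0,0,0],[0,0,0,0]],
])

```text
clock: 42.9
tool_pos: [0.5687, -0.0978, 0.1079]
orientation: [-86.8, 90.0, -0.3]
force: [0.2, -0.1, 0.4]
opening: 0.0331
```

```bash
cat >> h.py <<'E'
BY=4.0
def bay(i,dx):
    c,s=np.cos(np.radians(BY)),np.sin(np.radians(BY)); off=50*i-75
    return np.array([625.4,191.5])+[c*dx-s*off,s*dx+c*off]
E
python3 - <<'E'
from h import *
look('w21'); to(*plate(-20,75),17.5,90+PY)
E
```

```text
w21 black 1300 [253. 200.] [ 554.6 -114.9] [61.1 20.4] 0.4 22.6
w21 black 1100 [ 85. 235.] [ 578.6 -247.3] [61.2 21. ] -4.3 22.3
w21 black 891 [151. 228.] [ 574.8 -196.2] [47.9 20.9] -3.1 22.4
w21 black 724 [212. 222.] [ 577.1 -147. ] [47.3 20.7] -3.1 22.4
tcp [568.9 -97.4 108. ] jaw 86.5 open 32.9 t 42.95
to (np.float64(568.3487543961331), np.float64(-97.89218497729337), 17.5, 86.4): jawyaw now 86.5 spin 0.003; shift after spin [ 9.05  0.06 -0.05]  before [ 9.05  0.06 -0.05]
```

Fob D was knocked to (555,-115), yaw about 0, but it is still flat. I adjust the grasp.

Call:
move_arm([
  [[0,1.66,-1,0],[0,1.66,-0.97,0],[0,0,0,-0.07],[0,0,0,0],[0,0,0,0]],
])

```text
clock: 43.45
tool_pos: [0.5348, -0.1145, 0.108]
orientation: [-85.8, 89.9, 4.6]
force: [-0.1, 0.7, -0.3]
opening: 0.0333
```

Run:
```python
from h import *
look('w22',True); to(534.6,-115,17.5,90.4)
```

```text
w22 black 659 [275. 224.] [ 553.7 -115.3] [60.2 19.5] -0.2 22.5
w22 black 583 [108. 248.] [ 560.6 -246.3] [25.5 20.3] -3.7 22.2
w22 black 375 [171. 250.] [ 560.5 -195.3] [20.3 19.9] -2.9 22.2
tcp [ 534.7 -114.6  107.8] jaw 90.4 open 32.9 t 43.5
to (534.6, -115, 17.5, 90.4): jawyaw now 90.4 spin 0.000; shift after spin [ 9.03  0.02 -0.05]  before [ 9.03  0.02 -0.05]
```

View pics/w22.png

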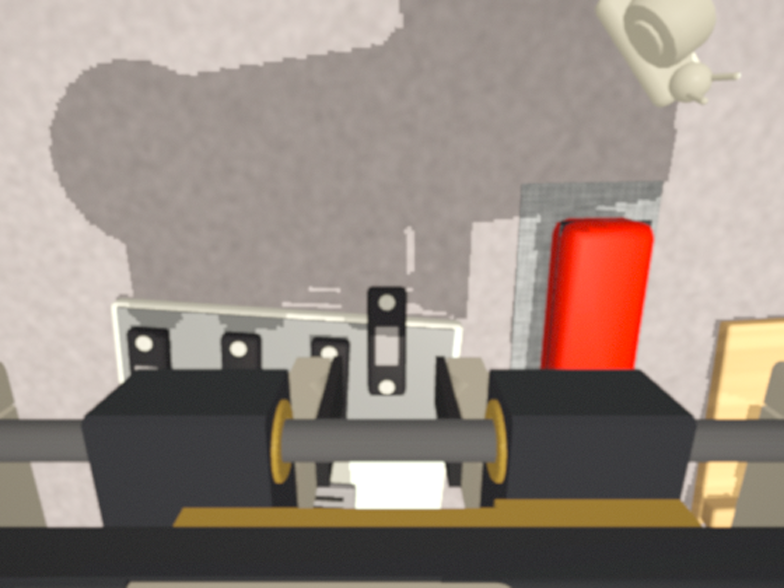

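Call:
move_arm([
  [[2,0,-0.05,0],[2.5,0,0,0],[2,0,0,0],[1.5,0,0,0],[0.8,0,0,0],[0.25,0,0,0],[0,0,0,0],[0,0,0,0]],
])

```text
clock: 44.3
tool_pos: [0.5348, -0.1154, 0.0178]
orientation: [-89.4, 89.9, 1.0]
force: [-1.4, 0.4, -0.2]
opening: 0.0331
```

Call:
move_arm([
  [[0,0,0,0],[0,0,0,0],[0,0,0,0],[0,0,0,0],[0,0,0,0]],
], jaw=1.2)

```text
clock: 44.8
tool_pos: [0.5345, -0.1154, 0.0175]
orientation: [-88.8, 90.0, 1.7]
force: [-0.4, 1.1, 6.0]
opening: 0.0215
```

Call:
move_arm([
  [[-1.5,0,0,0],[-2.5,0,0,0],[-2.5,0,0,0],[-0.5,0,0,0],[0,0,0,0],[0,0,0,0]],
])

```text
clock: 45.4
tool_pos: [0.5334, -0.1154, 0.0862]
orientation: [79.7, 89.9, 170.1]
force: [-0.2, -0.3, -1.2]
opening: 0.0216
```

Run:
```python
from h import *
look('w23',zr=(.05,.12)); to(*bay(0,-90),75,90+BY)
```

```text
w23 black 2302 [277. 277.] [ 533.3 -115.4] [27.7 23.3] 89.6 91.2
w23 black 223 [263. 347.] [ 573.3 -119.8] [19.   9.6] 0.3 90.9
tcp [ 533.3 -115.5   85.9] jaw 90.4 open 21.5 t 45.45
to (np.float64(540.8509710074252), np.float64(110.40461359354191), 75, 94.0): jawyaw now 90.4 spin -0.062; shift after spin [ 1.09 -2.33 22.48]  before [ 1.09 -0.93 22.58]
```

Call:
move_arm([
  [[0,-0.1,2.8,0],[0,-0.1,2.8,0],[0,-0.1,2.8,0],[0,-0.1,2.8,0],[0,-0.1,2.8,0],[0,-0.1,2.8,0],[0,-0.1,2.8,0],[0,-0.2,2.9,-0.06]],
])

```text
clock: 46.25
tool_pos: [0.5405, 0.1104, 0.0858]
orientation: [112.7, 89.9, -153.4]
force: [0.8, 1.3, -0.3]
opening: 0.0215
```

Call:
move_arm([
  [[2,0,0,0],[1,0,0,0],[0,0,0,0],[0,0,0,0]],
])

```text
clock: 46.65
tool_pos: [0.541, 0.1088, 0.0566]
orientation: [122.0, 89.9, -144.2]
force: [0.2, 0.0, -0.2]
opening: 0.0214
```

Run:
```python
from h import *
look('w24',zr=(.03,.12)); to(*bay(0,-90),14,90+BY); to(*bay(0,-32),14,90+BY)
```

```text
w24 black 2419 [277. 278.] [541.1 109.1] [28.  23.6] -86.6 61.7
w24 black 522 [274. 348.] [580.8 111.6] [19.1 18.7] -87.6 61.3
tcp [541.5 109.   57.1] jaw 93.8 open 21.5 t 46.7
to (np.float64(540.8509710074252), np.float64(110.40461359354191), 14, 94.0): jawyaw now 93.8 spin -0.003; shift after spin [4.31 0.05 0.14]  before [4.31 0.05 0.14]
to (np.float64(598.709685922495), np.float64(114.45048907070118), 14, 94.0): jawyaw now 93.8 spin -0.003; shift after spin [ 4.31 -5.75  0.14]  before [ 4.31 -5.75  0.16]
```

Call:
move_arm([
  [[1.5,0,0.14,0],[1.5,0,0,0],[0.8,0,0,0],[0.4,0,0,0],[0.1,0,0,0],[0,0,0,0]],
])

```text
clock: 47.3
tool_pos: [0.5416, 0.111, 0.0145]
orientation: [-73.4, 90.0, 20.4]
force: [0.3, 1.3, 0.6]
opening: 0.0214
```

Call:
move_arm([
  [[0,-0.5,0,0],[0,-0.8,0,0],[0,-0.8,0,0],[0,-0.8,0,0],[0,0,0,0]],
])

```text
clock: 47.8
tool_pos: [0.5713, 0.1129, 0.0138]
orientation: [-150.4, 90.0, -56.6]
force: [1.0, -1.1, -1.0]
opening: 0.0212
```

Call:
move_arm([
  [[0,-0.8,0,0],[0,-0.8,0,0],[0,-0.8,0,0],[0,-0.5,0,0],[0,0,0,0],[0,0,0,0]],
])

```text
clock: 48.4
tool_pos: [0.6, 0.115, 0.0141]
orientation: [-80.2, 89.9, 13.7]
force: [0.7, -2.0, -2.8]
opening: 0.0213
```

Run:
```python
from h import *
look('w25'); to(*bay(0,-32),14,90+BY)
p,d,K,T=cam('side'); W=cloud(d,K,T); W[d==0]=9
for b in blobs(p,W,masks(p)['black'],(-.01,.06)):
  if b[2][0]>340 and abs(b[2][1])<500 and b[3][0]<160: print('side',*b)
```

```text
w25 black 164 [43.  8.] [488.7  17.6] [10.2  4.9] 40.5 21.4
w25 black 2523 [277. 278.] [601.5 114.4] [28.4 28.1] -1.0 19.2
tcp [599.9 115.1  14.2] jaw 93.9 open 21.4 t 48.45
to (np.float64(598.709685922495), np.float64(114.45048907070118), 14, 94.0): jawyaw now 93.9 spin -0.002; shift after spin [ 0.02  0.12 -0.06]  before [ 0.02  0.12 -0.06]
side 445 [312. 177.] [ 581.7 -196.4] [127.5  60.4] 86.8 21.8
side 82 [234. 223.] [597.9 112.8] [21.7 17.5] -81.6 26.6
```

Call:
move_arm([
  [[0,0,0,0],[0,0,0,0],[0,0,0,0],[0,0,0,0]],
], jaw=2.8)

```text
clock: 48.9
tool_pos: [0.5992, 0.115, 0.0142]
orientation: [-63.4, 90.0, 30.5]
force: [-0.3, -0.6, 0.6]
opening: 0.028
```

Call:
move_arm([
  [[-1.5,0,0,0],[-2.5,0,0,0],[-3,0,0,0],[-3,0,0,0],[-2,0,0,0],[0,0,0,0],[0,0,0,0]],
])

```text
clock: 49.6
tool_pos: [0.5991, 0.1151, 0.1344]
orientation: [-49.9, 89.9, 44.0]
force: [-0.5, -1.2, -1.0]
opening: 0.0281
```

Run:
```python
from h import *
p,W=look('w26'); save('w26c',p[100:260,150:420],2.8); to(*plate(-20,25),110,90+PY)
```

```text
w26 black 440 [278. 212.] [618.5 116.4] [59.2 18.4] 3.4 18.6
tcp [598.7 114.9 133.6] jaw 93.9 open 27.7 t 49.65
to (np.float64(565.2092284196674), np.float64(-147.79352139870696), 110, 86.4): jawyaw now 93.9 spin 0.130; shift after spin [  2.36   1.69 -26.42]  before [  2.36   5.11 -25.98]
```

View pics/w26c.png

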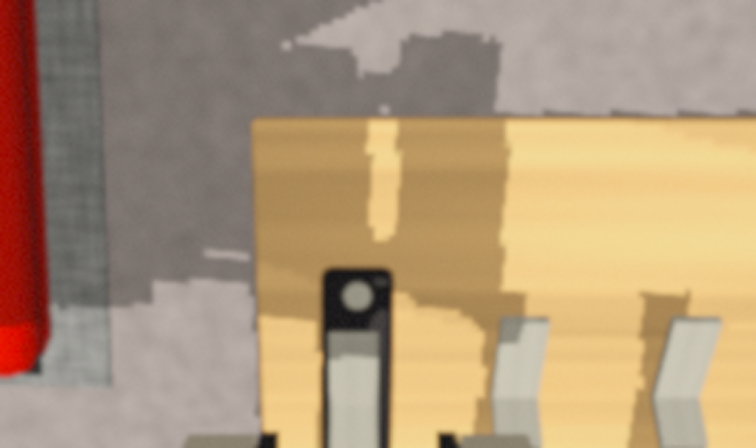

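Bay 0's fob is tucked: the arm lies over it at (357,390) and it is centred as planned. Next fob.

Call:
move_arm([
  [[0.3,0.64,-3.25,0],[0.3,0.64,-3.25,0],[0.3,0.64,-3.25,0],[0.3,0.64,-3.25,0],[0.3,0.64,-3.25,0],[0.3,0.64,-3.25,0],[0.3,0.64,-3.25,0],[0.3,0.63,-3.23,0]],
], jaw=3.3)

```text
clock: 50.45
tool_pos: [0.5646, -0.149, 0.1086]
orientation: [86.1, 89.9, 179.9]
force: [0.2, 0.5, -0.8]
opening: 0.0328
```

Call:
move_arm([
  [[0,0,0,0.13],[0,0,0,0],[0,0,0,0]],
])

```text
clock: 50.75
tool_pos: [0.5654, -0.1476, 0.1092]
orientation: [93.9, 89.9, -179.5]
force: [1.0, 0.4, 0.4]
opening: 0.033
```

Run:
```python
from h import *
look('w27'); to(*plate(-20,25),17.5,90+PY)
```

```text
w27 black 869 [149. 227.] [ 571.9 -247.4] [48.  20.6] -3.4 22.3
w27 black 681 [213. 222.] [ 574.5 -197. ] [47.6 20.5] -4.1 22.4
w27 black 705 [277. 222.] [ 579.5 -147.8] [52.5 19.8] -3.8 22.5
tcp [ 565.5 -147.3  109.5] jaw 86.6 open 33.1 t 50.8
to (np.float64(565.2092284196674), np.float64(-147.79352139870696), 17.5, 86.4): jawyaw now 86.6 spin 0.004; shift after spin [ 9.2   0.02 -0.05]  before [ 9.2   0.02 -0.05]
```

Call:
move_arm([
  [[2,0,-0.05,0],[2.5,0,0,0],[2,0,0,0],[1.5,0,0,0],[0.9,0,0,0],[0.3,0,0,0],[0,0,0,0],[0,0,0,0]],
])

```text
clock: 51.6
tool_pos: [0.5664, -0.1481, 0.0188]
orientation: [-89.9, 89.9, -3.4]
force: [0.1, 0.2, -1.2]
opening: 0.033
```

Call:
move_arm([
  [[0,0,0,0],[0,0,0,0],[0,0,0,0],[0,0,0,0],[0,0,0,0]],
], jaw=1.2)

```text
clock: 52.1
tool_pos: [0.5662, -0.1483, 0.0187]
orientation: [-90.2, 89.9, -3.7]
force: [-1.8, 1.1, 5.9]
opening: 0.0215
```

Call:
move_arm([
  [[-1.5,0,0,0],[-2.5,0,0,0],[-2.5,0,0,0],[-0.5,0,0,0],[0,0,0,0],[0,0,0,0]],
])

```text
clock: 52.7
tool_pos: [0.5651, -0.1482, 0.0873]
orientation: [76.9, 89.9, 163.3]
force: [0.2, -0.6, -0.4]
opening: 0.0214
```

Run:
```python
from h import *
look('w28',zr=(.05,.12)); to(*bay(1,-90),75,90+BY)
```

```text
w28 black 2311 [277. 275.] [ 565.2 -148. ] [27.5 25.9] 87.1 91.2
w28 black 210 [263. 347.] [ 605.3 -157.7] [18.3  5.5] -4.0 90.9
tcp [ 565.  -148.2   87. ] jaw 86.4 open 21.1 t 52.75
to (np.float64(537.3631473202189), np.float64(160.28281610653312), 75, 94.0): jawyaw now 86.4 spin -0.132; shift after spin [ 1.21  0.6  30.97]  before [ 1.21  4.68 30.62]
```

Call:
move_arm([
  [[0,0.5,3.06,0],[0,0.5,3.06,0],[0,0.5,3.06,0],[0,0.5,3.06,0],[0,0.5,3.06,0],[0,0.5,3.06,0],[0,0.5,3.06,0],[0,0.4,3.06,0]],
])

```text
clock: 53.55
tool_pos: [0.5411, 0.0995, 0.0869]
orientation: [119.8, 89.9, -153.7]
force: [0.0, -0.9, 0.5]
opening: 0.0214
```

Call:
move_arm([
  [[0,0.4,3.06,0],[0,0.4,3.08,0],[0,0,0,-0.13],[1.5,0,0,0],[1.5,0,0,0],[0,0,0,0],[0,0,0,0]],
])

```text
clock: 54.25
tool_pos: [0.5375, 0.1599, 0.0573]
orientation: [125.5, 89.9, -140.6]
force: [-1.1, 0.1, -0.0]
opening: 0.0214
```

Run:
```python
from h import *
look('w29',zr=(.03,.12)); to(*bay(1,-90),15,90+BY); to(*bay(1,-32),15,90+BY)
```

```text
w29 black 2445 [277. 276.] [537.2 160.3] [27.7 25.6] -86.0 61.4
w29 black 472 [275. 346.] [577.6 163.3] [19.2 18.1] -87.2 61.1
tcp [538.  160.2  58. ] jaw 93.9 open 21.5 t 54.3
to (np.float64(537.3631473202189), np.float64(160.28281610653312), 15, 94.0): jawyaw now 93.9 spin -0.002; shift after spin [4.3  0.06 0.02]  before [4.3  0.06 0.02]
to (np.float64(595.2218622352888), np.float64(164.32869158369238), 15, 94.0): jawyaw now 93.9 spin -0.002; shift after spin [ 4.3  -5.74  0.02]  before [ 4.3  -5.74  0.03]
```

Call:
move_arm([
  [[1.5,0,0.05,0],[1.5,0,0,0],[0.8,0,0,0],[0.4,0,0,0],[0.1,0,0,0],[0,0,0,0]],
])

```text
clock: 54.9
tool_pos: [0.5382, 0.1609, 0.0155]
orientation: [-67.6, 90.0, 26.3]
force: [-0.9, 0.1, -0.5]
opening: 0.0217
```

Call:
move_arm([
  [[0,-0.5,0,0],[0,-0.8,0,0],[0,-0.8,0,0],[0,-0.8,0,0],[0,0,0,0]],
])

```text
clock: 55.4
tool_pos: [0.5679, 0.1627, 0.0149]
orientation: [-115.0, 90.0, -21.1]
force: [1.6, -0.4, -0.4]
opening: 0.0214
```

Call:
move_arm([
  [[0,-0.8,0,0],[0,-0.8,0,0],[0,-0.8,0,0],[0,-0.5,0,0],[0,0,0,0],[0,0,0,0]],
])

```text
clock: 56.0
tool_pos: [0.5964, 0.1648, 0.015]
orientation: [-80.7, 89.9, 13.2]
force: [1.9, -0.7, -2.5]
opening: 0.0215
```

Call:
move_arm([
  [[0,0,0,0],[0,0,0,0],[0,0,0,0],[0,0,0,0]],
], jaw=2.7)

```text
clock: 56.4
tool_pos: [0.5958, 0.1649, 0.0153]
orientation: [-62.1, 90.0, 31.8]
force: [0.3, 0.9, 0.8]
opening: 0.0268
```

Call:
move_arm([
  [[-1.5,0,0,0],[-2.5,0,0,0],[-3,0,0,0],[-3,0,0,0],[-2,0,0,0],[0,0,0,0],[0,0,0,0]],
])

```text
clock: 57.1
tool_pos: [0.5956, 0.1649, 0.1355]
orientation: [-45.5, 89.9, 48.4]
force: [-0.6, 0.1, -0.5]
opening: 0.027
```

Run:
```python
from h import *
p,W=look('w30'); print(bay(0,-12),bay(1,-12)); to(*plate(-20,-25),110,90+PY)
```

```text
w30 black 353 [276. 206.] [594.1 164.9] [19.7 18.5] 4.0 18.5
w30 black 510 [221. 214.] [614.2 117.2] [51.3 19.3] 5.0 18.4
tcp [595.3 164.7 134.6] jaw 93.9 open 26.9 t 57.15
[618.66096693 115.84561855] [615.17314324 165.72382106]
to (np.float64(562.0697024432018), np.float64(-197.69485782012052), 110, 86.4): jawyaw now 93.9 spin 0.130; shift after spin [  2.46   1.04 -36.37]  before [  2.46   5.76 -35.93]
```

Call:
move_arm([
  [[0.2,0.48,-3,0],[0.2,0.48,-3,0],[0.2,0.48,-3,0],[0.2,0.48,-3,0],[0.2,0.48,-3,0],[0.2,0.48,-3,0],[0.2,0.48,-3,0],[0.2,0.48,-3,0]],
], jaw=3.3)

```text
clock: 57.95
tool_pos: [0.5726, -0.0786, 0.1176]
orientation: [92.7, 89.9, -173.4]
force: [0.5, -1.2, 1.1]
opening: 0.0329
```

Call:
move_arm([
  [[0.2,0.48,-3,0],[0.2,0.48,-3,0],[0.2,0.48,-3,0],[0.2,0.48,-2.93,0],[0,0,0,0.13],[0,0,0,0],[0,0,0,0]],
])

```text
clock: 58.65
tool_pos: [0.5621, -0.1975, 0.1102]
orientation: [88.1, 89.9, 174.7]
force: [0.2, 0.3, 0.1]
opening: 0.033
```

Run:
```python
from h import *
look('w31'); to(*plate(-20,-25),17.5,90+PY)
```

```text
w31 black 688 [212. 222.] [ 571.4 -247.7] [47.  20.6] -2.7 22.5
w31 black 683 [277. 224.] [ 580. -198.] [58.4 19.8] -4.1 22.5
tcp [ 562.3 -197.2  110.4] jaw 86.6 open 33.0 t 58.7
to (np.float64(562.0697024432018), np.float64(-197.69485782012052), 17.5, 86.4): jawyaw now 86.6 spin 0.004; shift after spin [ 9.29  0.01 -0.05]  before [ 9.29  0.01 -0.05]
```

Call:
move_arm([
  [[2,0,-0.05,0],[2.5,0,0,0],[2,0,0,0],[1.5,0,0,0],[1,0,0,0],[0.3,0,0,0],[0,0,0,0],[0,0,0,0]],
])

```text
clock: 59.5
tool_pos: [0.5632, -0.1981, 0.0188]
orientation: [-95.1, 89.9, -8.6]
force: [0.7, 0.3, -0.4]
opening: 0.0329
```

Call:
move_arm([
  [[0,0,0,0],[0,0,0,0],[0,0,0,0],[0,0,0,0],[0,0,0,0]],
], jaw=1.2)

```text
clock: 60.0
tool_pos: [0.563, -0.1982, 0.0187]
orientation: [-96.6, 89.9, -10.1]
force: [-1.3, -0.3, 5.7]
opening: 0.0216
```

Call:
move_arm([
  [[-1.5,0,0,0],[-2.5,0,0,0],[-2.5,0,0,0],[-0.5,0,0,0],[0,0,0,0],[0,0,0,0]],
])

```text
clock: 60.6
tool_pos: [0.5619, -0.198, 0.0873]
orientation: [71.8, 89.9, 158.3]
force: [0.4, 0.1, -0.3]
opening: 0.0217
```

Call:
move_arm([
  [[0,0.38,2.9,0],[0,0.38,2.9,0],[0,0.38,2.9,0],[0,0.38,2.9,0],[0,0.38,2.9,0],[0,0.38,2.9,0],[0,0.38,2.9,0],[0,0.38,2.9,0]],
])

```text
clock: 61.4
tool_pos: [0.5456, 0.0362, 0.0867]
orientation: [112.4, 89.9, -161.2]
force: [0.2, -0.4, -0.5]
opening: 0.0212
```

Call:
move_arm([
  [[0,0.38,2.9,0],[0,0.38,2.9,0],[0,0.38,2.9,0],[0,0.38,2.9,0],[0,0.38,2.9,0],[0,0.38,2.85,0],[0,0,0,-0.13],[0,0,0,0]],
])

```text
clock: 62.2
tool_pos: [0.5338, 0.2102, 0.0866]
orientation: [121.3, 89.9, -144.6]
force: [-0.6, -0.3, -0.0]
opening: 0.0211
```

Call:
move_arm([
  [[1.5,0,0,0],[1.5,0,0,0],[0,0,0,0],[0,0,0,0]],
])

```text
clock: 62.6
tool_pos: [0.5344, 0.2091, 0.0576]
orientation: [131.0, 89.9, -135.2]
force: [-0.1, -0.2, 0.2]
opening: 0.0211
```

Run:
```python
from h import *
look('w32',zr=(.03,.12)); to(*bay(2,-90),15,90+BY); to(*bay(2,-32),15,90+BY)
```

```text
w32 black 2463 [277. 277.] [534.6 209.1] [27.8 25.9] -87.7 61.7
w32 black 579 [278. 345.] [574.6 212.5] [19.2 17.9] -86.0 61.3
tcp [534.8 209.5  58.2] jaw 93.8 open 21.4 t 62.65
to (np.float64(533.8753236330126), np.float64(210.16101861952433), 15, 94.0): jawyaw now 93.8 spin -0.004; shift after spin [4.32 0.09 0.08]  before [4.32 0.09 0.08]
to (np.float64(591.7340385480825), np.float64(214.20689409668358), 15, 94.0): jawyaw now 93.8 spin -0.004; shift after spin [ 4.32 -5.71  0.08]  before [ 4.32 -5.71  0.1 ]
```

Call:
move_arm([
  [[1.5,0,0.1,0],[1.5,0,0,0],[0.8,0,0,0],[0.4,0,0,0],[0.1,0,0,0],[0,0,0,0]],
])

```text
clock: 63.25
tool_pos: [0.5349, 0.211, 0.0155]
orientation: [-63.6, 90.0, 30.3]
force: [-0.2, 0.9, 0.4]
opening: 0.0212
```

Call:
move_arm([
  [[0,-0.5,0,0],[0,-0.8,0,0],[0,-0.8,0,0],[0,-0.8,0,0],[0,0,0,0]],
])

```text
clock: 63.75
tool_pos: [0.5647, 0.2128, 0.0149]
orientation: [-130.0, 90.0, -36.1]
force: [0.8, -1.1, -0.4]
opening: 0.0215
```

Call:
move_arm([
  [[0,-0.8,0,0],[0,-0.8,0,0],[0,-0.8,0,0],[0,-0.5,0,0],[0,0,0,0],[0,0,0,0]],
])

```text
clock: 64.35
tool_pos: [0.5932, 0.2149, 0.0151]
orientation: [-76.6, 89.9, 17.3]
force: [1.8, -2.3, -1.6]
opening: 0.0213
```

Call:
move_arm([
  [[0,0,0,0],[0,0,0,0],[0,0,0,0],[0,0,0,0]],
], jaw=2.7)

```text
clock: 64.75
tool_pos: [0.5925, 0.215, 0.0153]
orientation: [-59.5, 90.0, 34.4]
force: [-0.6, 0.6, 0.5]
opening: 0.0269
```

Call:
move_arm([
  [[-1.5,0,0,0],[-2.5,0,0,0],[-3,0,0,0],[-3,0,0,0],[-2,0,0,0],[0,0,0,0],[0,0,0,0]],
])

```text
clock: 65.45
tool_pos: [0.5924, 0.215, 0.1355]
orientation: [-43.6, 89.9, 50.3]
force: [-1.0, -0.3, -0.2]
opening: 0.0269
```

Run:
```python
from h import *
p,W=look('w33'); print(bay(1,-12),bay(2,-12)); to(*plate(-20,-75),110,90+PY)
```

```text
w33 black 530 [220. 212.] [609.9 166.6] [52.8 19.8] 3.9 18.5
w33 black 352 [276. 205.] [590.3 215. ] [18.5 18.4] 3.6 18.5
w33 black 703 [164. 221.] [619.  117.8] [60.9 20.1] 3.3 18.4
tcp [592.  214.7 134.6] jaw 93.9 open 27.0 t 65.5
[615.17314324 165.72382106] [611.68531955 215.60202357]
to (np.float64(558.930176466736), np.float64(-247.5961942415341), 110, 86.4): jawyaw now 93.9 spin 0.131; shift after spin [  2.46   0.39 -46.34]  before [  2.46   6.42 -45.9 ]
```

Call:
move_arm([
  [[0.15,0.4,-2.87,0],[0.15,0.4,-2.87,0],[0.15,0.4,-2.87,0],[0.15,0.4,-2.87,0],[0.15,0.4,-2.87,0],[0.15,0.4,-2.87,0],[0.15,0.4,-2.87,0],[0.15,0.4,-2.87,0]],
], jaw=3.3)

```text
clock: 66.3
tool_pos: [0.5752, -0.0177, 0.1217]
orientation: [99.1, 89.9, -167.0]
force: [-0.8, 0.3, 0.6]
opening: 0.033
```

Call:
move_arm([
  [[0.15,0.4,-2.87,0],[0.15,0.4,-2.87,0],[0.15,0.4,-2.87,0],[0.15,0.4,-2.87,0],[0.15,0.4,-2.87,0],[0.15,0.4,-2.87,0],[0.15,0.4,-2.87,0],[0.15,0.4,-2.87,0]],
])

```text
clock: 67.1
tool_pos: [0.5587, -0.2487, 0.1096]
orientation: [75.0, 89.9, 168.8]
force: [-0.7, 1.0, -0.1]
opening: 0.0327
```

Call:
move_arm([
  [[0,0,0,0.13],[0,0,0,0],[0,0,0,0]],
])

```text
clock: 67.4
tool_pos: [0.5592, -0.2475, 0.1101]
orientation: [82.4, 89.9, 169.0]
force: [0.8, 0.2, 1.0]
opening: 0.0331
```

Run:
```python
from h import *
look('w34'); to(*plate(-20,-75),17.5,90+PY)
```

```text
w34 black 706 [276. 224.] [ 577.7 -248.9] [59.8 19.6] -4.1 22.5
tcp [ 559.4 -247.2  110.4] jaw 86.6 open 33.4 t 67.45
to (np.float64(558.930176466736), np.float64(-247.5961942415341), 17.5, 86.4): jawyaw now 86.6 spin 0.004; shift after spin [ 9.29  0.04 -0.04]  before [ 9.29  0.04 -0.04]
```

Call:
move_arm([
  [[2,0,-0.05,0],[2.5,0,0,0],[2,0,0,0],[1.5,0,0,0],[1,0,0,0],[0.3,0,0,0],[0,0,0,0],[0,0,0,0]],
])

```text
clock: 68.25
tool_pos: [0.5603, -0.2481, 0.0188]
orientation: [-99.6, 89.9, -13.1]
force: [0.3, -0.4, 0.0]
opening: 0.0329
```

Call:
move_arm([
  [[0,0,0,0],[0,0,0,0],[0,0,0,0],[0,0,0,0],[0,0,0,0]],
], jaw=1.2)

```text
clock: 68.75
tool_pos: [0.5601, -0.2483, 0.0187]
orientation: [-100.5, 89.9, -14.1]
force: [-0.4, 1.1, 5.5]
opening: 0.0214
```

Call:
move_arm([
  [[-1.5,0,0,0],[-2.5,0,0,0],[-2.5,0,0,0],[-0.5,0,0,0],[0,0.35,2.97,0],[0,0.35,2.97,0],[0,0.35,2.97,0]],
])

```text
clock: 69.45
tool_pos: [0.5541, -0.1579, 0.0875]
orientation: [79.2, 90.0, 165.6]
force: [0.7, -0.2, -0.1]
opening: 0.0214
```

Call:
move_arm([
  [[0,0.35,2.97,0],[0,0.35,2.97,0],[0,0.35,2.97,0],[0,0.35,2.97,0],[0,0.35,2.97,0],[0,0.35,2.97,0],[0,0.35,2.97,0],[0,0.35,2.97,0]],
])

```text
clock: 70.25
tool_pos: [0.541, 0.0813, 0.0875]
orientation: [108.6, 90.0, -165.0]
force: [0.1, 0.6, -0.5]
opening: 0.0214
```

Call:
move_arm([
  [[0,0.35,2.97,0],[0,0.35,2.97,0],[0,0.35,2.97,0],[0,0.35,2.97,0],[0,0.35,2.97,0],[0,0.35,2.97,0],[0,0,0,-0.13],[0,0,0,0]],
])

```text
clock: 71.05
tool_pos: [0.5311, 0.26, 0.0872]
orientation: [121.0, 89.9, -144.9]
force: [0.0, -1.3, -1.0]
opening: 0.0214
```

Call:
move_arm([
  [[1.5,0,0,0],[1.5,0,0,0],[0,0,0,0],[0,0,0,0]],
])

```text
clock: 71.45
tool_pos: [0.5316, 0.2587, 0.058]
orientation: [138.8, 89.9, -127.5]
force: [-0.3, -0.2, 1.1]
opening: 0.0212
```

Run:
```python
from h import *
look('w35',zr=(.03,.12)); to(*bay(3,-90),15,90+BY); to(*bay(3,-32),15,90+BY)
```

```text
w35 black 2470 [277. 277.] [531.6 259.4] [27.8 25.1] -84.4 62.0
w35 black 599 [276. 345.] [572.  261.6] [19.4 17.8] -86.9 61.7
tcp [532.  259.1  58.5] jaw 93.8 open 21.7 t 71.5
to (np.float64(530.3874999458064), np.float64(260.03922113251554), 15, 94.0): jawyaw now 93.8 spin -0.004; shift after spin [4.35 0.15 0.1 ]  before [4.35 0.15 0.1 ]
to (np.float64(588.2462148608762), np.float64(264.0850966096748), 15, 94.0): jawyaw now 93.8 spin -0.004; shift after spin [ 4.35 -5.65  0.1 ]  before [ 4.35 -5.65  0.13]
```

Call:
move_arm([
  [[1.5,0,0.12,0],[1.5,0,0,0],[0.8,0,0,0],[0.4,0,0,0],[0.1,0,0,0],[0,0,0,0]],
])

```text
clock: 72.1
tool_pos: [0.5319, 0.2608, 0.0155]
orientation: [-59.4, 90.0, 34.5]
force: [-0.1, 0.1, -0.1]
opening: 0.0211
```

Call:
move_arm([
  [[0,-0.5,0,0],[0,-0.8,0,0],[0,-0.8,0,0],[0,-0.8,0,0],[0,0,0,0]],
])

```text
clock: 72.6
tool_pos: [0.5616, 0.2625, 0.0148]
orientation: [-135.5, 90.0, -41.7]
force: [0.9, -0.7, -0.3]
opening: 0.0211
```

Call:
move_arm([
  [[0,-0.8,0,0],[0,-0.8,0,0],[0,-0.8,0,0],[0,-0.4,0,0],[0,0,0,0],[0,0,0,0]],
])

```text
clock: 73.2
tool_pos: [0.5891, 0.2646, 0.0151]
orientation: [-77.6, 89.9, 16.3]
force: [1.7, -1.3, -2.6]
opening: 0.0217
```

Call:
move_arm([
  [[0,0,0,0],[0,0,0,0],[0,0,0,0],[0,0,0,0]],
], jaw=2.8)

```text
clock: 73.6
tool_pos: [0.5885, 0.2647, 0.0153]
orientation: [-53.9, 90.0, 40.0]
force: [-0.1, -0.5, 0.8]
opening: 0.0279
```

Call:
move_arm([
  [[-1.5,0,0,0],[-2.5,0,0,0],[-3,0,0,0],[-3,0,0,0],[-3,-1.5,-1.5,0],[-3,-1.5,-2,0],[-3,-1.5,-2,0],[-2,-1,-2,0]],
])

```text
clock: 74.4
tool_pos: [0.6498, 0.1929, 0.2292]
orientation: [-72.5, 89.8, 21.4]
force: [0.9, 0.7, -1.0]
opening: 0.028
```

Call:
move_arm([
  [[0,0,0,0],[0,0,0,0],[0,0,0,0]],
])

```text
clock: 74.7
tool_pos: [0.6476, 0.1936, 0.2246]
orientation: [94.8, 89.9, -171.4]
force: [-0.6, -0.9, -0.6]
opening: 0.0279
```

Run:
```python
from h import *
p,W=look('w36',True)
for i in range(4): print(bay(i,-12).round(1))
p,d,K,T=cam('side'); save('side9',p,1.4); W=cloud(d,K,T); W[d==0]=9
for k in('red','black','green'):
  for b in blobs(p,W,masks(p)[k],(-.01,.06)):
    if b[2][0]>240 and abs(b[2][1])<500 and b[3][0]<260: print('side',k,*b)
```

```text
w36 black 299 [256. 141.] [614.1 167.2] [59.1 18.4] 7.2 18.6
w36 black 193 [340. 150.] [608.8 261.5] [59.2 12.1] 3.3 18.2
w36 black 371 [210. 146.] [619.5 117.6] [58.9 19.3] 3.5 18.6
tcp [647.6 193.7 224.4] jaw 93.9 open 28.0 t 74.75
[618.7 115.8]
[615.2 165.7]
[611.7 215.6]
[608.2 265.5]
side red 907 [277. 212.] [555.4  -0.6] [137.8  48.9] 0.7 32.2
side black 295 [219. 232.] [618.7 142.9] [73.3 61.6] -83.4 19.0
side black 139 [197. 249.] [611.4 222.1] [63.2 27.9] 23.9 19.3
side black 146 [181. 261.] [608.8 268.5] [64.  21.9] 7.5 19.5
side green 222 [325. 285.] [325.1 122.4] [62.5 20.7] -36.0 10.0
side green 438 [272. 378.] [273.9 356.6] [61.5 22.2] 6.8 9.9
```

View pics/w36.png

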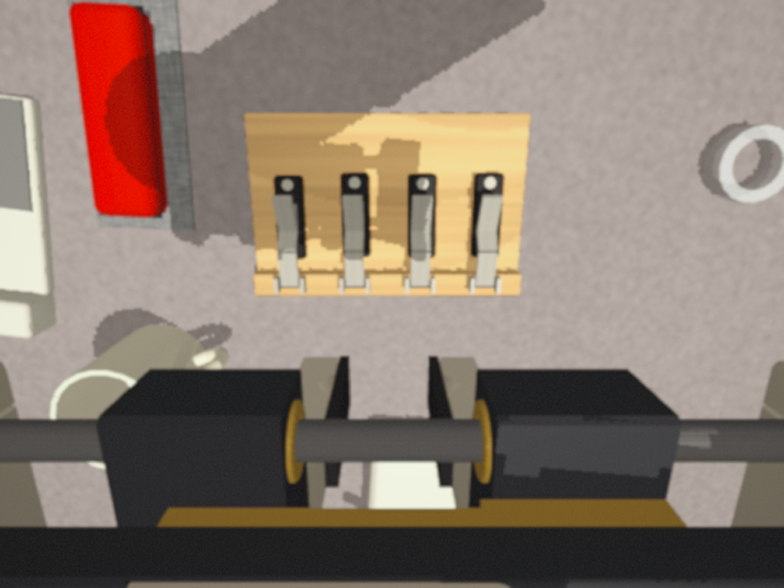

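View pics/side9.png

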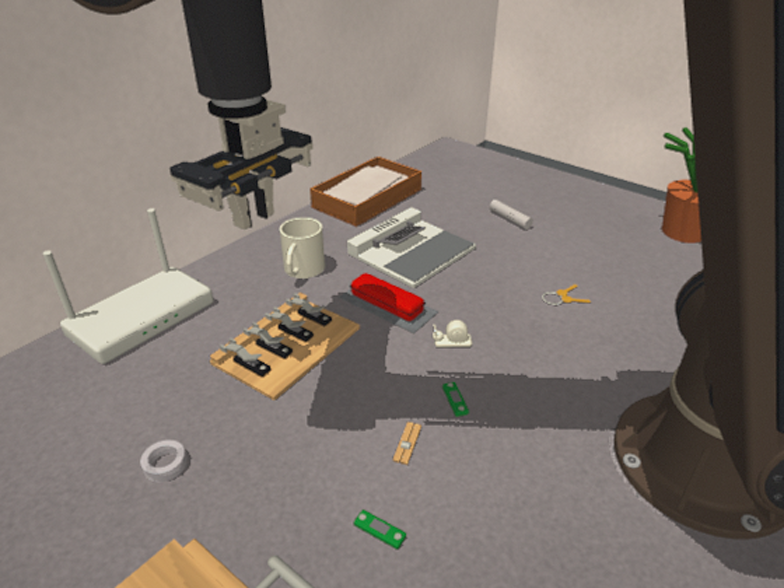

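All four fobs are tucked under their arms: wrist view (288,215), (354,215), (421,215), (487,215). The case is on the mat, the pedal is up and the other items have not moved. Handing in.

```bash
python3 -c "
from h import *
print(close_job(), get_obs()['clock'])"
```

```text
the job is handed in; nothing more can be done
the job is handed in; nothing more can be done
```

The job is done and handed in at about 75 s of robot time, well under the 210 s limit; the hand-in gives no verdict.

- **Case:** I moved the red glasses case from the reader plate to the felt mat, lengthwise. It lies within the mat's edges.
- **Registering:** All four black fobs were there, and I laid them flat on the plate. I then held the pedal at its stop for about 2 s at roughly 20 N, and it came back up to its rest height afterwards.
- **Holder:** Each fob went into its own bay under the sprung arm. The last wrist and side pictures show all four tucked. Bays 0 and 1 measured within about 2 mm of the planned centres; bays 2 and 3 were partly hidden by the arms, so their readings are rougher (4 to 7 mm across the bay).
- **Disturbance:** One fob was knocked 3–4 cm on the plate after the press. I saw this before picking it up and adjusted the grasp.
- **Checks that disagreed:** The fixed cameras read 2–4 mm higher in y than the robot and its wrist camera, so I worked from the wrist camera.
- **Other items:** I touched nothing else; the snail, peg, keys, mug, torch, tape and green bars look unmoved in the pictures.

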